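Load a rung blank into the boring machine with the push block

ROBOT

A 6-joint arm with a two-finger parallel gripper is mounted at the origin on the work surface. World frame = base frame: x ahead of the robot, y to its left, z up, the work surface at z = 0. Lengths are in m, angles in rad, forces in N, time in s.
With the tool pointing down it reaches from about 0.375 to 0.9 m from the base axis. Payload 3.1 kg.
Tool frame: the origin (TCP) lies at the very end of the fingers, on their centre line; the grasp point (between the pads) lies 19 mm behind it (tcp_to_grasp is the distance from the TCP to the grasp point, in m); z points along the fingers, y is the direction in which the jaws open and shut (so a half turn about z gives the same grasp; the last joint's range is limited). The gripper opens to 85 mm and grips with 20 to 120 N. Pads are 22 mm wide; open, the fingers measure 114 mm over their backs; the gripper's body (76 mm by 85 mm) begins 54 mm behind the grasp point. The pads swing forward as they close: fully open they stand 13 mm farther back than shut.
Start: joints at [1.083, 0.527, 1.433, -0, 1.181, -0.178], TCP at [0.191, 0.595, 0.209] pointing down, gripper open.
Joint ranges: [-3.08, 3.08], [-0.75, 2.2], [0.22, 2.44], [-1.43, 4.57], [0, 2.65], [-2.85, 2.85]. Speed limits (rad/s): [2.79, 2.79, 3.14, 3.14, 3.14, 3.14].

INTERFACE

Orientations are given as a unit quaternion [x, y, z, w].
In Python, from station import sense, snapshot, camera_info, sign_off, tcp_to_grasp gives the robot as it stands.
- The arm moves only by the shell command python3 -m inch 'ROWS' [FORCE]. ROWS is JSON, a list of rows, each a list of 3 entries, a list of its own where there are three numbers: the closure, from -1 (fully open) to 1 (shut), so that 0 is half open, then the shift along the tool's x, y, z normalised to -1 to 1, where 1 is 10 cm, then the turn, a rotation vector about the tool's x, y, z normalised to -1 to 1, where 1 is 360 degrees. In form: [[jaw, [dx, dy, dz], [ax, ay, az]], ...]. A call has 1 to 20 rows; each row is the pose to reach, as a shift and turn from the pose commanded when the call began, along the tool's axes at that moment, turning the shorter way round; what a row does not reach only later rows make up. A row lasts 1/10 s, in which the tool goes at most 50 mm and 8.59 degrees, less where a joint would pass 70% of its speed; a pose out of reach is approached as far as the arm can. A call with a number of a shift or a turn outside -1 to 1 is refused whole. A call with a gripper value outside its range is refused whole. The fingers move at their own pace and stop on an object; FORCE is the grip in N (left out, the last holds). Time passes only in rows, so rows that repeat a pose let the fingers close. It gives the time, the measured TCP pose, the force and the opening at its end, in the units of the state.
- sense(): the state, without advancing time (a new reading comes with each control period).
- snapshot(name): name is "scene" or "top" or "wrist"; returns (picture, depth): 400x640x3 uint8, blue, green, red; 400x640 float32, m along the optical axis (not along the pixel's ray), 0 where there is no reading.
- camera_info(name): a dict with "K" (3x3 intrinsics, pixels), "origin" and "orientation" of the camera in the world. Camera axes: x right, y down, z forward; pixel columns grow to the right and rows downward; lengths in m; the calibration is good to about 2 mm. A picture is of the moment at which its call begins: read the wrist's pose just before it. camera_info takes no time and is no camera call; for the wrist camera it gives the pose at the moment of the call.
- sign_off(): hands the job in, once; it reports no verdict.
The state is a dict: "t": time; "q": joint angles; "qd": joint speeds; "tau": joint torques, N m; "tcp_pos": TCP position; "tool_rot": TCP orientation; "force": force on the tool from outside, world axes, zero at the start; "ft_torque": the same for the moment, N m; "finger_gap": opening from 0.0 (shut) to 1.0 (fully open).
Only numpy, scipy, OpenCV 4.12 (cv2) and the standard library are available. Lean on these libraries where they do the work, as an engineer would, in place of code of your own. Each camera call takes 0.05 s, during which the arm holds its last target.

TASK

Load the boring machine: draw the long round blank out of the stock rack by its end and put it down on the bench, then take it again by its middle and lay it gently across the two rails of the machine, on the open stretch in front of the yellow-edged guard. Holding the push block by its handle, roll the blank gently along the rails with the block's front edge, in under the guard, until it drops into the nest against the stops; keep your fingers off the blank from the guard on. Stand the push block back on the bench clear of the machine and only then flip the isolator lever over to on, leaving the two offcuts, the mallet and the glue bottle where they are.

Things in the scene. Friction and masses are not known exactly. Their poses are not given: they have to be found in the camera images.
- blank_center (a point): Centre of the blank, a plain round pine dowel 28 mm thick, 180 mm long, 75 g; its x axis runs along it (either way). Starts lying in one of the rack's three holes (which varies): centre 24 mm above the bench, about 35 mm inside the mouth, so 55 mm of its end sticks out. It rolls when pushed but stays where it is laid on the flat; on the bench its centre is 14 mm up.
- offcut_a_center (a point): Centre of a short round offcut, 28 mm diameter, 60 mm long, lying in a hole of the stock rack, its end about 5 mm inside the mouth. Stays there.
- offcut_b_center (a point): Centre of the other such offcut, in the third hole. Stays there.
- rack: Low fixed plywood stock rack, 141 mm deep, 144 wide, 54 high, closed on top and back, with three square holes (36 mm clear, at y = -45, 0, 45 mm, 133 mm deep, floor 10 mm up). Origin on the bench under the middle of the mouth; -x points straight out of the mouth, z up. The bench before the mouth is free for over 200 mm.
- borer: Fixed boring machine with infeed track. Origin on the bench under a seated blank's centre; +x along the track away from the robot (rolling direction), y across, z up. Two level rails 20 mm wide at y = -60 and 60, tops 60 mm up, run from x = -250 to -12 mm, with an 8 mm lip at the outer end; between them it is open down to a base plate 8 mm up. Green motor behind the nest.
- nest (a point): Centre of a blank seated in the nest, 69 mm above the bench over the machine's origin; axes as the machine's, y along the seated blank. At x = -12 mm (12 mm before this point) each rail steps 5 mm down into the nest, which ends at wooden stop blocks with faces at x = 14 mm.
- bay (a point): Middle of the open stretch of rail where the blank is laid: 130 mm before the nest, at the height of the axis of a blank lying on the rails (74 mm above the bench); axes as the machine's. Open from above from 105 mm before to 55 mm past this point. Clear side guards stand at y = -104 and 104 mm (inner faces), 153 mm above the bench, over the track's whole length up to the hood.
- hood (a point): Middle of the yellow front edge of the clear hood that covers the nest: 49 mm before the nest. The hood reaches from there to the stop blocks; underside 116 mm, top 122 mm above the bench. Blank and push block's sole pass under it; the handle does not go under it.
- block_grip (a point): Grip point in the push block's handle, 88 mm above its underside, 20 mm below the handle's top. Handle: upright dark wood, 24 mm thick (y), 70 mm long (x), 90 mm high, on a plywood sole 165 x 90 x 18 mm that reaches 105 mm ahead of this point and 60 mm behind. 250 g. x points to the orange front edge, z up. Stands on the bench right of the machine.
- block_front (a point): Middle of the front edge of the push block's sole, half-way up its 18 mm thickness: 9 mm above its underside.
- push_block: The push block; its origin is on its underside straight below the grip point, axes as above.
- isolator (a joint): Angle of the isolator lever on the grey switch box to the left of the track: 0 = off, leaning towards the robot (the machine's -x), 1.2 = on, leaning away (+x), both 0.6 rad from upright. It is over-centre: left alone it falls to the nearer stop. It takes about 1 N at the tip.
- isolator_tip (a point): Centre of the red ball, 26 mm in diameter, at the end of the isolator lever (a 12 mm bar), 60 mm from its hinge.
- isolator_hinge (a point): Point on the lever's hinge axis (along the machine's y), 100 mm above the bench, at machine x = -20, y = 155 mm; the top of the switch box below it is about 92 mm above the bench.
- mallet: Wooden mallet lying on the bench, head 75 x 130 x 60 mm, handle about 200 mm long outside the head, 26 mm in diameter; origin on the bench under the middle of the head. Stays there.
- glue: White plastic glue bottle with orange cap, 60 mm in diameter, 160 mm high, standing; origin at the centre of its underside. Stays there.
There are look-alikes about, which are no part of the job. Leave any red look-alike of the push_block alone.

How it is judged:
On the way, in this order (a step that is already met when the one before it is completed fails the run):
1. the blank is out of the rack, lying on the bench and let go (height (world z) of blank_center below 0.018 m and contact force between blank and the fingers below 0.1 N and linear speed of blank below 0.03 m/s), for 0.2 s.
2. the blank is lifted, held by its middle (within 30 mm of its centre) (distance between the grasp point and blank_center below 0.03 m and contact force between blank and the fingers above 1 N and height (world z) of blank_center above 0.05 m), for 0.1 s.
3. the blank lies across both rails on the open stretch, let go and at rest (x of blank_center in the frame of nest between -0.235 and -0.075 m and y of blank_center in the frame of nest between -0.02 and 0.02 m and z of blank_center in the frame of nest between 0.002 and 0.009 m and angle between the x axis of blank_center and the y axis of nest, either way round below 0.2 rad and contact force between blank and the fingers below 0.1 N and linear speed of blank below 0.03 m/s), for 0.2 s.
4. the push block, held by the fingers, rolls the blank along the rails towards the nest (y of blank_center in the frame of nest between -0.03 and 0.03 m and z of blank_center in the frame of nest between -0.01 and 0.012 m and x of blank_center in the frame of nest between -0.24 and -0.014 m and contact force between push_block and blank above 0.02 N and contact force between push_block and the fingers above 1 N and angular speed of blank above 0.5 rad/s and contact force between blank and the fingers below 0.1 N), for 0.05 s.
5. the blank is down in the nest, square against the stops (x of blank_center in the frame of nest between -0.004 and 0.004 m and y of blank_center in the frame of nest between -0.02 and 0.02 m and z of blank_center in the frame of nest between -0.003 and 0.003 m and angle between the x axis of blank_center and the y axis of nest, either way round below 0.06 rad), for 0.2 s.
6. the push block stands on the bench again, clear of the machine, let go (height (world z) of block_front below 0.013 m and angle between push_block's own z axis and vertical below 0.08 rad and contact force between push_block and the fingers below 0.1 N and contact force between push_block and borer below 0.05 N), for 0.2 s.
At the end, for the whole second after the job is handed in: The blank rests in the nest (centre within 4 mm along the track, 20 mm across and 3 mm in height, square to the track within 0.06 rad), the push block stands upright on its sole on the bench, not touching the machine, and the isolator lever is on (past 1.05 of 1.2 rad); all are at rest and let go (all of step 5 and all of step 6 and linear speed of each of blank, push_block below 0.02 m/s and value of joint isolator above 1.05 rad).
It fails at once if fingers on the blank at or beyond the guard's edge (blank's centre less than 60 mm before the nest) (y of blank_center in the frame of nest between -0.03 and 0.03 m and z of blank_center in the frame of nest between -0.01 and 0.012 m and x of blank_center in the frame of nest between -0.06 and 0.04 m and contact force between blank and the fingers above 0.3 N).
It fails at once if the blank pushed roughly: rolling faster than 0.25 m/s along the rails before the nest, or pressed by the push block with more than 15 N ((y of blank_center in the frame of nest between -0.03 and 0.03 m and z of blank_center in the frame of nest between -0.01 and 0.012 m and x of blank_center in the frame of nest between -0.24 and -0.016 m and contact force between blank and the fingers below 0.1 N and linear speed of blank above 0.25 m/s) or contact force between push_block and blank above 15 N).
It fails at once if the blank let fall (loose at more than 0.5 m/s) (contact force between blank and the fingers below 0.1 N and linear speed of blank above 0.5 m/s).
It fails at once if the isolator on before the blank is in the nest and the push block back on the bench (value of joint isolator above 0.7 rad and not (x of blank_center in the frame of nest between -0.004 and 0.004 m and y of blank_center in the frame of nest between -0.02 and 0.02 m and z of blank_center in the frame of nest between -0.003 and 0.003 m and angle between the x axis of blank_center and the y axis of nest, either way round below 0.06 rad and height (world z) of block_front below 0.013 m and angle between push_block's own z axis and vertical below 0.08 rad)).
It fails at once if an offcut, the mallet or the glue bottle moved more than 30 mm (distance of any of offcut_a_center, offcut_b_center, mallet, glue from where it was at the start of the episode above 0.03 m).
It also fails if it takes over 72 s, if anything falls off the work surface, if the arm or the gripper's body presses on something with over 40 N, if the wrist force passes 120 N, or if a joint passes its speed limit or range.

## Working session

There is one attempt and no reset: what is moved stays moved. The work goes in short steps, Python scripts to look and compute and a shell command to move; the robot and the scene stay as the last step left them, time stands still between calls to the robot, and variables do not carry over. Pictures are saved under pics/ and viewed, and the job is handed in when it is done.

```bash
ls -la; mkdir -p pics; python3 - <<'E'
from station import *
import cv2, numpy as np
s=sense(); print({k:np.round(v,3).tolist() if not isinstance(v,float) else round(v,3) for k,v in s.items()}, tcp_to_grasp if not callable(tcp_to_grasp) else tcp_to_grasp())
for n in ["scene","top"]:
    p,d=snapshot(n); cv2.imwrite(f"pics/{n}0.png",p); np.save(f"pics/{n}0.npy",d)
    print(n,camera_info(n))
print(camera_info("wrist"))
E
```

```text
total 12
drwxr-xr-x  3 agent agent 4096 Dec  7 14:46 .
drwxr-xr-x 23 root  root  4096 Dec  7 14:46 ..
drwxr-xr-x  2 agent agent 4096 Dec  7 14:46 pics
{'t': 0.0, 'q': [1.083, 0.528, 1.434, -0.0, 1.181, -0.178], 'qd': [0.001, 0.001, 0.001, 0.001, 0.001, -0.001], 'tau': [0.002, -44.235, -17.803, -0.0, 0.008, -0.0], 'tcp_pos': [0.19, 0.595, 0.208], 'tool_rot': [0.154, 0.988, -0.001, -0.0], 'force': [0.516, -0.054, 0.063], 'ft_torque': [-0.008, 0.055, 0.004], 'finger_gap': 1.0} 0.0187
scene {'K': array([[514.39241316,   0.        , 321.48689769],
       [  0.        , 514.39241316, 200.37569965],
       [  0.        ,   0.        ,   1.        ]]), 'origin': array([1.0998554 , 1.06469277, 1.24096065]), 'orientation': array([ 0.22801632,  0.88092187, -0.40392045, -0.09398666])}
top {'K': array([[435.37787982,   0.        , 328.52998319],
       [  0.        , 435.37787982, 197.86011357],
       [  0.        ,   0.        ,   1.        ]]), 'origin': array([ 0.27787776, -0.07955383,  1.25609074]), 'orientation': array([ 0.70587216, -0.70081795,  0.07163001, -0.07394475])}
{'K': array([[328.0314276 ,   0.        , 318.13837752],
       [  0.        , 328.0314276 , 204.23221576],
       [  0.        ,   0.        ,   1.        ]]), 'origin': array([0.11787937, 0.61802402, 0.37310107]), 'orientation': array([0.79862477, 0.58276597, 0.08746743, 0.12219554])}
```

View pics/scene0.png

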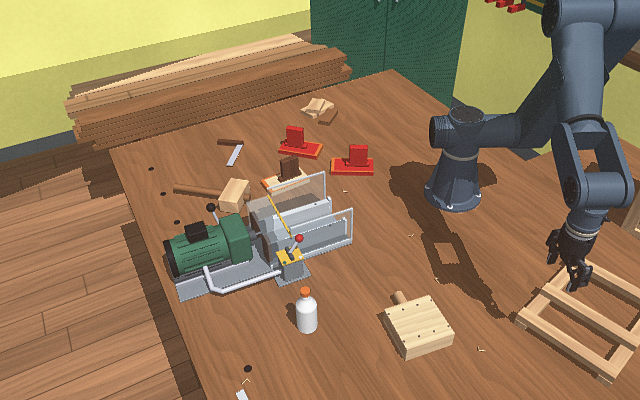

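View pics/top0.png

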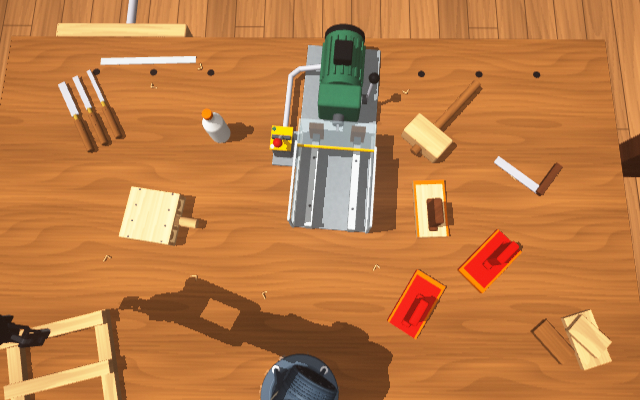

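```bash
cat > h.py <<'E'
from station import *
import cv2, numpy as np
from scipy.spatial.transform import Rotation as R
def cam(n):
    c=camera_info(n); return np.array(c["K"]),np.array(c["origin"]),R.from_quat(c["orientation"]).as_matrix()
def ray(c,uv,z):
    K,o,M=c; uv=np.atleast_2d(np.array(uv,float))
    d=(M@np.linalg.inv(K)@np.c_[uv,np.ones(len(uv))].T).T
    return o+d*((z-o[2])/d[:,2])[:,None]
def proj(c,P):
    K,o,M=c; P=np.atleast_2d(P); q=(K@(M.T@(P-o).T)).T
    return q[:,:2]/q[:,2:]
def pts(c,depth):
    K,o,M=c; v,u=np.mgrid[0:400,0:640]
    d=np.stack([(u-K[0,2])/K[0,0]*depth,(v-K[1,2])/K[1,1]*depth,depth],-1)
    return d@M.T+o
def zoom(img,x0,x1,y0,y1,f,name):
    cv2.imwrite(f"pics/{name}.png",cv2.resize(img[y0:y1,x0:x1],None,fx=f,fy=f,interpolation=cv2.INTER_CUBIC))
E
python3 - <<'E'
from h import *
p=cv2.imread("pics/top0.png")
zoom(p,260,400,100,240,4,"top_m")
zoom(p,110,220,170,260,6,"top_r")
zoom(p,400,540,100,240,4,"top_b")
c=cam("top"); d=np.load("pics/top0.npy"); P=pts(c,d)
for uv in [(190,223),(160,215),(185,200),(430,190),(435,210),(300,200),(330,180),(277,142),(427,137),(215,130)]:
    print(uv,P[uv[1],uv[0]].round(4))
E
```

```text
(190, 223) [0.4572 0.3159 0.0396]
(160, 215) [0.4769 0.3966 0.055 ]
(185, 200) [0.531  0.348  0.0013]
(430, 190) [ 0.5617 -0.3694  0.0209]
(435, 210) [ 0.4867 -0.3599  0.1088]
(300, 200) [0.5325 0.0091 0.0058]
(330, 180) [ 0.5936 -0.0784  0.0052]
(277, 142) [0.6554 0.0616 0.165 ]
(427, 137) [ 0.7096 -0.3578  0.0604]
(215, 130) [0.7108 0.2442 0.1034]
```

View pics/top_m.png

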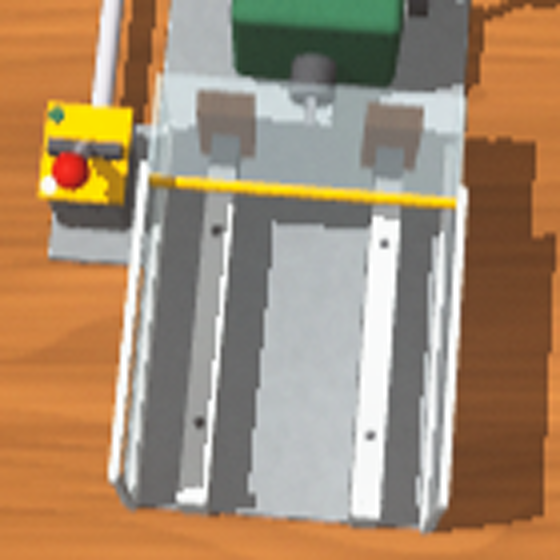

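View pics/top_r.png

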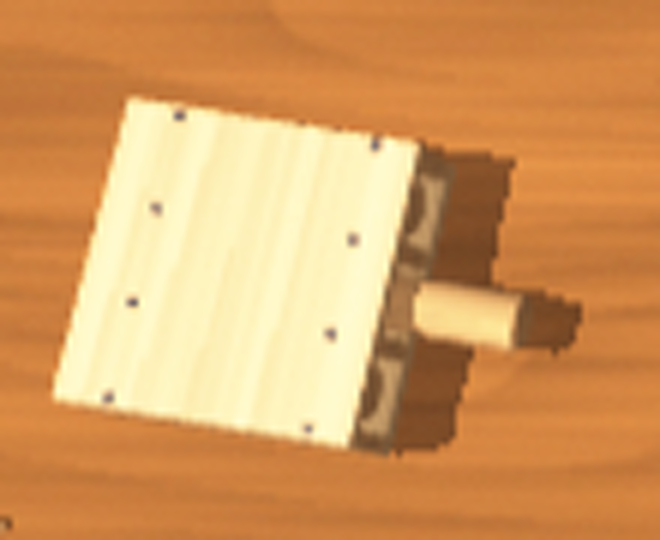

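View pics/top_b.png

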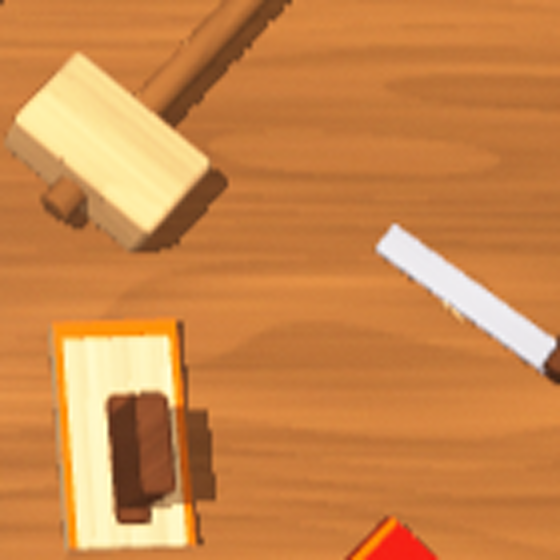

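```bash
python3 - <<'E'
from h import *
c=cam("top")
f=lambda l,z,x0=260,y0=100,k=4: ray(c,[((u+.5)/k-.5+x0,(v+.5)/k-.5+y0) for u,v in l],z)
r=f([(128,97),(420,143),(352,448),(53,400)],.054,110,170,6); print("rack",r.round(4), np.linalg.norm(np.diff(r,axis=0),axis=1))
b=f([(418,284),(525,293),(412,330),(515,348)],.024,110,170,6);print("blank",b.round(4))
m=f([(384,243),(370,435),(216,230),(199,422)],.060);print("screws",m.round(4),np.linalg.norm(m[0]-m[2]),np.linalg.norm(m[1]-m[3]))
d1=m[0]-m[1];d2=m[2]-m[3];print(np.degrees([np.arctan2(d1[1],d1[0]),np.arctan2(d2[1],d2[0])]),"across",np.degrees(np.arctan2(*(m[2]-m[0])[[1,0]])))
y=f([(150,182),(460,203)],.119);print("yellow",y.round(4),np.linalg.norm(y[0]-y[1]),np.degrees(np.arctan2(*(y[0]-y[1])[[1,0]])))
e=f([(352,515),(382,517),(176,500),(207,503)],.068);print("ends",e.round(4))
s=f([(52,322),(180,320),(70,548),(198,543)],.018,400,100);print("sole",s.round(4),np.linalg.norm(s[0]-s[1]),np.linalg.norm(s[0]-s[2]))
h=f([(135,393),(165,390),(143,500),(175,493)],.108,400,100);print("handle",h.round(4))
l=f([(70,170)],.15);print("ball",l)
E
```

```text
rack [[0.5606 0.487  0.054 ]
 [0.5393 0.3469 0.054 ]
 [0.3954 0.367  0.054 ]
 [0.4166 0.5072 0.054 ]] [0.14170993 0.14529249 0.14174528]
blank [[0.4768 0.3531 0.024 ]
 [0.4729 0.3016 0.024 ]
 [0.4547 0.3542 0.024 ]
 [0.4464 0.3046 0.024 ]]
screws [[ 0.6381 -0.1513  0.06  ]
 [ 0.4986 -0.1408  0.06  ]
 [ 0.647  -0.0311  0.06  ]
 [ 0.507  -0.0212  0.06  ]] 0.12050199863941642 0.11982673285683137
[-4.30789668 -4.03164185] across 85.77531242824982
yellow [[ 0.6627  0.0122  0.119 ]
 [ 0.6491 -0.1998  0.119 ]] 0.2123707089537488 86.32133914462423
ends [[ 0.4411 -0.1278  0.068 ]
 [ 0.4399 -0.1484  0.068 ]
 [ 0.4507 -0.0067  0.068 ]
 [ 0.4487 -0.0281  0.068 ]]
sole [[ 0.5917 -0.3204  0.018 ]
 [ 0.5938 -0.4141  0.018 ]
 [ 0.4257 -0.3279  0.018 ]
 [ 0.43   -0.4192  0.018 ]] 0.09375075184086716 0.1660886591433047
handle [[ 0.52   -0.3572  0.108 ]
 [ 0.5222 -0.3774  0.108 ]
 [ 0.4473 -0.3594  0.108 ]
 [ 0.4522 -0.3809  0.108 ]]
ball [[0.66023096 0.06322458 0.15      ]]
```

```bash
cat >> h.py <<'E'
def Rt(deg):
    p=np.radians(deg); y=np.array([np.cos(p),np.sin(p),0]); z=np.array([0,0,-1.]); x=np.cross(y,z); return np.c_[x,y,z]
def to(P,deg):
    """grasp-agnostic: TCP target P, jaw yaw deg -> shift/turn units from measured pose"""
    s=sense(); M=R.from_quat(s["tool_rot"]).as_matrix(); T=Rt(deg)
    d=M.T@(np.array(P)-s["tcp_pos"])/.1; r=R.from_matrix(M.T@T).as_rotvec()/(2*np.pi)
    print("t",round(s["t"],2),"pos",np.round(s["tcp_pos"],4),"shift",d.round(3),"turn",r.round(4),"F",np.round(s["force"],1),"gap",round(s["finger_gap"],3))
NEST=np.array([.7046,-.0970,.069]); MY=-4.1
_a=np.radians(MY); MX=np.array([np.cos(_a),np.sin(_a),0]); MYv=np.array([-np.sin(_a),np.cos(_a),0]); MZ=np.array([0,0,1.])
def m(x,y,z): # nest frame xy, world z
    return np.array([NEST[0],NEST[1],0])+x*MX+y*MYv+z*MZ
RO=np.array([.4674,.3570,0]); RX=np.array([.150,.9887,0])
E
python3 - <<'E'
from h import *
to([.463,.327,.12],-8.6)
to(RO-RX*.03+[0,0,.013],-8.6)
E
```

```text
t 0.1 pos [0.1902 0.5946 0.2076] shift [-3.415 -1.716  0.879] turn [-3.000e-04  2.000e-04  2.246e-01] F [-0.1  0.2  0.4] gap 0.999
t 0.1 pos [0.1902 0.5946 0.2076] shift [-3.413 -1.711  1.949] turn [-3.000e-04  2.000e-04  2.246e-01] F [-0.1  0.2  0.4] gap 0.999
```

```bash
python3 -m inch '[[-1,[-0.5,-0.25,0],[0,0,0.024]],[-1,[-1,-0.5,0],[0,0,0.047]],[-1,[-1,-0.5,0],[0,0,0.07]],[-1,[-1,-0.5,0],[0,0,0.094]],[-1,[-1,-0.5,0],[0,0,0.115]]]' 40; python3 -c "
from h import *
to([.463,.327,.12],-8.6)"
```

```text
t: 0.6
tcp_pos: [0.271, 0.5162, 0.2081]
tool_rot: [0.497, 0.868, -0.001, -0.0]
force: [-0.1, 0.3, -0.1]
finger_gap: 0.998
t 0.6 pos [0.271  0.5162 0.2081] shift [-2.603  0.699  0.881] turn [-1.000e-04  1.000e-04  1.084e-01] F [-0.1  0.3 -0.1] gap 0.998
```

```bash
python3 -m inch '[[-1,[-0.4,0.1,0.1],[0,0,0.023]],[-1,[-0.8,0.2,0.2],[0,0,0.046]],[-1,[-1,0.3,0.3],[0,0,0.07]],[-1,[-1,0.3,0.3],[0,0,0.093]],[-1,[-1,0.3,0.3],[0,0,0.1084]]]'; python3 -c "
from h import *
to([.463,.327,.12],-8.6)"
```

```text
t: 1.1
tcp_pos: [0.348, 0.4455, 0.1776]
tool_rot: [0.758, 0.652, -0.001, -0.0]
force: [-0.7, 0.1, 0.7]
finger_gap: 1.003
t 1.1 pos [0.348  0.4455 0.1776] shift [-1.     1.315  0.576] turn [-0.0002  0.0002  0.0001] F [-0.7  0.1  0.7] gap 1.003
```

```bash
echo
python3 -m inch '[[-1,[-0.4,0.4,0],[0,0,0]],[-1,[-0.8,0.8,0],[0,0,0]],[-1,[-1,1,0.1],[0,0,0]],[-1,[-1,1,0.2],[0,0,0]],[-1,[-1,1,0.2],[0,0,0]]]'; python3 -c "
from h import *
to([.463,.327,.12],-8.6)
p,d=snapshot('wrist'); cv2.imwrite('pics/w1.png',p); np.save('pics/w1.npy',d)
c=cam('wrist'); np.savez('pics/w1c',*c)
print(proj(c,RO-RX*.055+[0,0,.038]),proj(c,RO+[0,0,.038]))"
```

```text
t: 1.6
tcp_pos: [0.4314, 0.3321, 0.1569]
tool_rot: [0.757, 0.654, -0.002, -0.001]
force: [-1.4, -0.2, -0.2]
finger_gap: 1.004
t 1.6 pos [0.4314 0.3321 0.1569] shift [-0.004  0.321  0.368] turn [-0.0006  0.0003  0.0007] F [-1.4 -0.2 -0.2] gap 1.004
[[353.42829575 217.66783005]] [[355.86189367 158.2300826 ]]
```

View pics/w1.png

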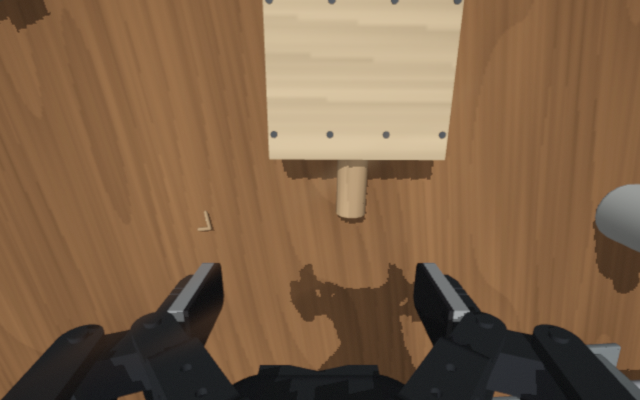

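```bash
python3 -c "
from h import *
z=np.load('pics/w1c.npz'); c=[z['arr_%d'%i] for i in range(3)]
q=ray(c,[(337.5,212),(366,212),(338.5,175),(367,175)],.026); a=(q[0]+q[1])/2; b=(q[2]+q[3])/2
print(q,a,b,np.degrees(np.arctan2(*(b-a)[[1,0]])))
T=(a+b)/2; T[2]=.013; print(T); to(T,-8.6)"
```

```text
[[0.44543939 0.30605417 0.026     ]
 [0.47238087 0.30216741 0.026     ]
 [0.4509014  0.34168196 0.026     ]
 [0.47691497 0.33792048 0.026     ]] [0.45891013 0.30411079 0.026     ] [0.46390818 0.33980122 0.026     ] 82.02820252888004
[0.46140916 0.321956   0.013     ]
t 1.65 pos [0.4312 0.3332 0.1575] shift [-0.066  0.319  1.445] turn [-0.0005  0.0002  0.001 ] F [0.  0.4 0.3] gap 0.999
```

```bash
python3 -m inch '[[-1,[-0.05,0.32,0.1],[0,0,0]],[-1,[-0.05,0.32,0.5],[0,0,0]],[-1,[-0.05,0.32,1],[0,0,0]],[-1,[-0.05,0.32,1],[0,0,0]]]'; python3 -c "
from h import *
to([.4614,.322,.013],-8.6)"
```

```text
t: 2.05
tcp_pos: [0.4568, 0.3227, 0.0517]
tool_rot: [0.755, 0.656, -0.008, -0.003]
force: [-0.8, -1.0, -0.8]
finger_gap: 0.999
t 2.05 pos [0.4568 0.3227 0.0517] shift [0.002 0.052 0.386] turn [-0.0023  0.0014  0.0015] F [-0.8 -1.  -0.8] gap 0.999
```

```bash
python3 -m inch '[[-1,[0,0,0.2],[0,0,0]],[-1,[0,0,0.35],[0,0,0]],[-1,[0,0,0.35],[0,0,0]],[-1,[0,0,0.35],[0,0,0]]]'; python3 -c "
from h import *
to([.4614,.322,.013],-8.6)"
```

```text
t: 2.45
tcp_pos: [0.4637, 0.3253, 0.0256]
tool_rot: [0.755, 0.655, 0.001, 0.0]
force: [0.7, 0.2, 0.3]
finger_gap: 1.0
t 2.45 pos [0.4637 0.3253 0.0256] shift [-0.036 -0.018  0.126] turn [ 0.0003 -0.0002  0.0014] F [0.7 0.2 0.3] gap 1.0
```

```bash
python3 -m inch '[[-1,[-0.03,0,0.1],[0,0,0]],[0.5,[-0.03,0,0.1],[0,0,0]],[1,[-0.03,0,0.1],[0,0,0]],[1,[-0.03,0,0.1],[0,0,0]],[1,[-0.03,0,0.1],[0,0,0]],[1,[-0.03,0,0.1],[0,0,0]],[1,[-0.03,0,0.1],[0,0,0]]]' 40; python3 -c "
from h import *
to([.4614,.322,.013],-8.6)"
```

```text
t: 3.15
tcp_pos: [0.4629, 0.321, 0.0136]
tool_rot: [0.756, 0.655, 0.0, 0.0]
force: [0.1, -0.1, 0.8]
finger_gap: 0.006
t 3.15 pos [0.4629 0.321  0.0136] shift [ 0.008 -0.017  0.006] turn [ 0.     -0.      0.0012] F [ 0.1 -0.1  0.8] gap 0.006
```

```bash
python3 -c "
from h import *
p,d=snapshot('wrist'); cv2.imwrite('pics/w2.png',p)
p,d=snapshot('top'); zoom(p,110,250,170,290,5,'t2'); np.save('pics/t2.npy',d)
"
```

```text
(no output)
```

View pics/w2.png

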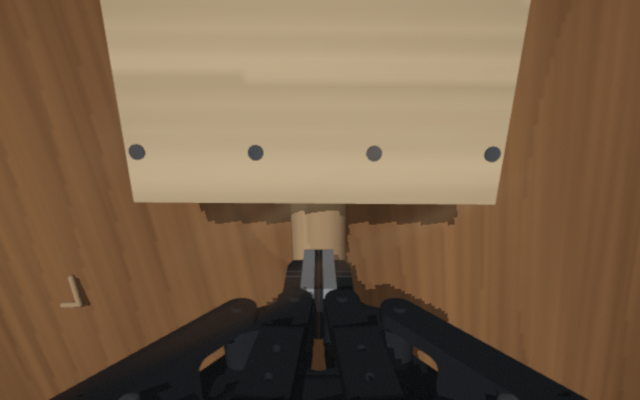

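View pics/t2.png

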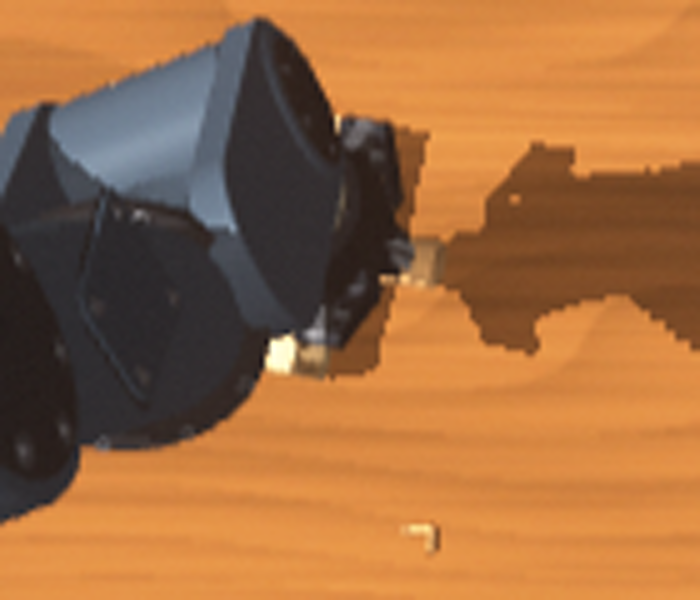

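```bash
python3 -c "
from h import *
p,d=snapshot('wrist'); c=cam('wrist'); P=pts(c,d)
for v in (215,235,245,255,265,280,300):
  print(v,[P[v,u].round(3).tolist() for u in (296,308,318,330,342)])
to([.4614,.322,.013],-8.6)
"
```

```text
215 [[0.456, 0.347, 0.031], [0.462, 0.347, 0.035], [0.474, 0.396, 0.179], [0.472, 0.346, 0.036], [0.478, 0.343, 0.03]]
235 [[0.454, 0.336, 0.031], [0.46, 0.337, 0.035], [0.465, 0.337, 0.037], [0.471, 0.336, 0.036], [0.476, 0.333, 0.031]]
245 [[0.453, 0.331, 0.031], [0.459, 0.332, 0.035], [0.464, 0.332, 0.037], [0.47, 0.331, 0.035], [0.476, 0.327, 0.029]]
255 [[0.452, 0.325, 0.029], [0.46, 0.333, 0.047], [0.464, 0.332, 0.046], [0.47, 0.331, 0.047], [0.475, 0.322, 0.029]]
265 [[0.454, 0.33, 0.049], [0.46, 0.332, 0.055], [0.464, 0.332, 0.057], [0.469, 0.331, 0.056], [0.474, 0.326, 0.048]]
280 [[0.455, 0.33, 0.062], [0.461, 0.333, 0.068], [0.464, 0.332, 0.068], [0.469, 0.331, 0.067], [0.473, 0.326, 0.061]]
300 [[0.457, 0.335, 0.084], [0.461, 0.333, 0.082], [0.464, 0.327, 0.074], [0.468, 0.333, 0.083], [0.472, 0.333, 0.084]]
t 3.3 pos [0.4629 0.321  0.0136] shift [ 0.008 -0.017  0.006] turn [ 0.     -0.      0.0012] F [-0.3 -0.4  0.2] gap -0.0
```

```bash
python3 -m inch '[[1,[0,0,-0.3],[0,0,0]],[1,[0,0,-0.6],[0,0,0]],[1,[0,0,-0.6],[0,0,0]],[1,[0,0,-0.6],[0,0,0]]]'; python3 -c "
from h import *
to([.4614,.322,.013],-8.6)
p,d=snapshot('wrist'); c=cam('wrist'); P=pts(c,d); cv2.imwrite('pics/w3.png',p)
for v in range(205,310,5):
  print(v,[P[v,u].round(3).tolist() for u in (308,318,330)])
"
```

```text
t: 3.7
tcp_pos: [0.4631, 0.3212, 0.074]
tool_rot: [0.756, 0.655, 0.001, 0.0]
force: [0.2, -0.4, 0.3]
finger_gap: 0.001
t 3.7 pos [0.4631 0.3212 0.074 ] shift [ 0.005 -0.019  0.61 ] turn [ 0.0002 -0.0001  0.0012] F [ 0.2 -0.4  0.3] gap 0.001
205 [[0.457, 0.333, 0.035], [0.464, 0.333, 0.036], [0.472, 0.331, 0.033]]
210 [[0.457, 0.33, 0.036], [0.463, 0.33, 0.037], [0.471, 0.328, 0.035]]
215 [[0.456, 0.327, 0.035], [0.463, 0.326, 0.037], [0.471, 0.324, 0.033]]
220 [[0.456, 0.323, 0.035], [0.462, 0.323, 0.036], [0.47, 0.32, 0.033]]
225 [[0.455, 0.32, 0.036], [0.462, 0.319, 0.037], [0.47, 0.317, 0.033]]
230 [[0.455, 0.316, 0.036], [0.461, 0.316, 0.038], [0.469, 0.313, 0.033]]
235 [[0.454, 0.313, 0.036], [0.461, 0.312, 0.037], [0.469, 0.31, 0.033]]
240 [[0.454, 0.309, 0.035], [0.46, 0.309, 0.037], [0.468, 0.306, 0.033]]
245 [[0.453, 0.306, 0.036], [0.46, 0.305, 0.036], [0.468, 0.302, 0.032]]
250 [[0.459, 0.332, 0.099], [0.464, 0.331, 0.1], [0.469, 0.331, 0.101]]
255 [[0.473, 0.396, 0.239], [0.464, 0.331, 0.105], [0.469, 0.33, 0.105]]
260 [[0.46, 0.333, 0.112], [0.464, 0.332, 0.111], [0.469, 0.33, 0.11]]
265 [[0.46, 0.332, 0.116], [0.464, 0.331, 0.115], [0.469, 0.331, 0.116]]
270 [[0.46, 0.332, 0.12], [0.464, 0.332, 0.121], [0.468, 0.33, 0.118]]
275 [[0.46, 0.333, 0.125], [0.464, 0.332, 0.124], [0.468, 0.33, 0.123]]
280 [[0.46, 0.332, 0.127], [0.464, 0.331, 0.126], [0.468, 0.331, 0.127]]
285 [[0.46, 0.332, 0.131], [0.464, 0.331, 0.131], [0.468, 0.331, 0.131]]
290 [[0.46, 0.332, 0.134], [0.464, 0.331, 0.134], [0.468, 0.33, 0.133]]
295 [[0.46, 0.333, 0.139], [0.473, 0.396, 0.239], [0.468, 0.332, 0.139]]
300 [[0.461, 0.333, 0.143], [0.463, 0.327, 0.133], [0.468, 0.332, 0.142]]
305 [[0.461, 0.333, 0.146], [0.463, 0.325, 0.133], [0.468, 0.332, 0.145]]
```

View pics/w3.png

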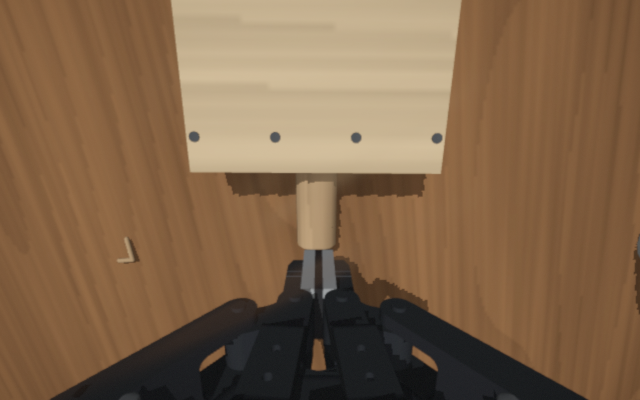

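```bash
python3 -c "
from h import *
z=np.load('pics/w1c.npz'); c=[z['arr_%d'%i] for i in range(3)]
P=pts(c,np.load('pics/w1.npy'))
for v in (262,264,266,268,272,280): print(v,[P[v,u].round(3).tolist() for u in (200,208,215,219)])
p,d=snapshot('scene'); c=cam('scene'); P=pts(c,d); np.save('pics/s3.npy',d)
t=sense()['tcp_pos']; print(t,proj(c,t))
u,v=proj(c,t)[0]; zoom(p,int(u)-50,int(u)+50,int(v)-60,int(v)+40,6,'s3'); print(int(u)-50,int(v)-60)
"
```

```text
262 [[0.29, 0.262, 0.001], [0.299, 0.261, 0.001], [0.306, 0.259, 0.0], [0.31, 0.259, 0.0]]
264 [[0.289, 0.259, -0.0], [0.387, 0.35, 0.199], [0.39, 0.35, 0.199], [0.39, 0.348, 0.196]]
266 [[0.384, 0.351, 0.201], [0.388, 0.351, 0.201], [0.39, 0.35, 0.2], [0.39, 0.348, 0.196]]
268 [[0.385, 0.351, 0.203], [0.388, 0.351, 0.203], [0.39, 0.349, 0.201], [0.39, 0.347, 0.196]]
272 [[0.386, 0.351, 0.206], [0.389, 0.351, 0.206], [0.39, 0.348, 0.202], [0.39, 0.346, 0.198]]
280 [[0.388, 0.35, 0.212], [0.391, 0.35, 0.211], [0.39, 0.345, 0.203], [0.389, 0.342, 0.198]]
[0.46202006 0.32061596 0.07266645] [[399.855693   286.76616992]]
349 226
```

View pics/s3.png

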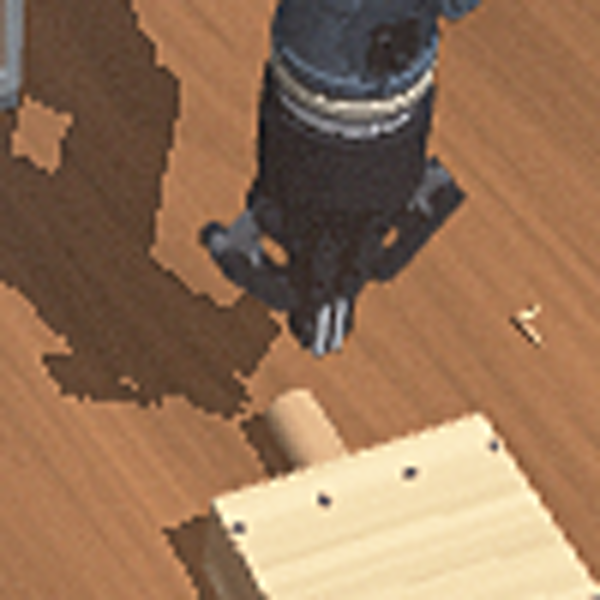

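```bash
python3 -c "
from h import *
c=cam('scene'); P=pts(c,np.load('pics/s3.npy'))
t=sense()['tcp_pos']
for dz in (0,.012,.025,.04): print(dz,((proj(c,t+np.array([0,0,dz]))[0]-[349,226])*6).round(0))
for v in range(278,287): print(v,[P[v,u].round(3).tolist() for u in (400,402,404,406)])
"
```

```text
0 [305. 365.]
0.012 [307. 348.]
0.025 [309. 331.]
0.04 [312. 310.]
278 [[0.472, 0.328, 0.124], [0.468, 0.332, 0.126], [0.463, 0.335, 0.127], [0.456, 0.335, 0.123]]
279 [[0.471, 0.328, 0.119], [0.47, 0.335, 0.126], [0.46, 0.332, 0.118], [0.45, 0.328, 0.108]]
280 [[0.471, 0.329, 0.116], [0.47, 0.336, 0.123], [0.462, 0.335, 0.117], [0.452, 0.331, 0.107]]
281 [[0.47, 0.327, 0.109], [0.468, 0.334, 0.116], [0.461, 0.334, 0.111], [0.454, 0.334, 0.108]]
282 [[0.471, 0.329, 0.108], [0.469, 0.335, 0.113], [0.459, 0.332, 0.104], [0.394, 0.268, -0.001]]
283 [[0.472, 0.331, 0.106], [0.465, 0.331, 0.102], [0.46, 0.334, 0.103], [0.395, 0.269, -0.004]]
284 [[0.469, 0.328, 0.096], [0.467, 0.334, 0.102], [0.463, 0.338, 0.104], [0.398, 0.272, -0.004]]
285 [[0.417, 0.268, -0.002], [0.413, 0.272, 0.001], [0.408, 0.275, 0.001], [0.403, 0.28, 0.003]]
286 [[0.418, 0.269, -0.005], [0.415, 0.275, 0.0], [0.408, 0.277, -0.002], [0.402, 0.279, -0.004]]
```

```bash
python3 -m inch '[[-0.6,[0,-0.015,0],[0,0,0]],[-0.6,[0,-0.015,0],[0,0,0]],[-0.6,[0,-0.015,0],[0,0,0]],[-0.6,[0,-0.015,0.2],[0,0,0]],[-0.6,[0,-0.015,0.4],[0,0,0]],[-0.6,[0,-0.015,0.6],[0,0,0]],[-0.6,[0,-0.015,0.75],[0,0,0]],[-0.6,[0,-0.015,0.86],[0,0,0]],[-0.6,[0,-0.015,0.86],[0,0,0]],[-0.6,[0,-0.015,0.86],[0,0,0]]]'; python3 -c "
from h import *
to([.4614,.322,-.012],-8.6)
p,d=snapshot('wrist'); c=cam('wrist'); P=pts(c,d); cv2.imwrite('pics/w4.png',p)
"
```

```text
t: 4.8
tcp_pos: [0.4615, 0.3213, -0.0124]
tool_rot: [0.756, 0.655, 0.0, 0.0]
force: [0.2, -0.5, 0.2]
finger_gap: 0.797
t 4.8 pos [ 0.4615  0.3213 -0.0124] shift [ 0.007 -0.002 -0.004] turn [ 0.     -0.      0.0012] F [ 0.2 -0.5  0.2] gap 0.797
```

View pics/w4.png

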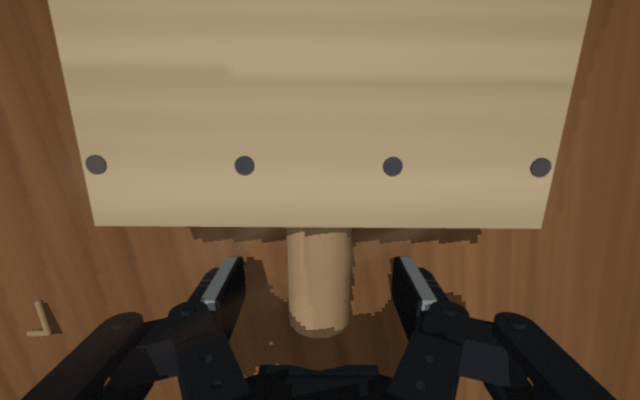

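```bash
python3 -m inch '[[1,[0,0,0],[0,0,0]],[1,[0,0,0],[0,0,0]],[1,[0,0,0],[0,0,0]],[1,[0,0,0],[0,0,0]],[1,[0,0,0],[0,0,0]],[1,[0,0,0],[0,0,0]]]' 30; python3 -c "
from h import *
to([.4614,.322,-.012],-8.6)
"
```

```text
t: 5.45
tcp_pos: [0.4617, 0.3213, -0.0122]
tool_rot: [0.756, 0.655, 0.0, 0.0]
force: [-0.0, -0.7, 2.3]
finger_gap: 0.316
t 5.45 pos [ 0.4617  0.3213 -0.0122] shift [ 0.007 -0.004 -0.002] turn [ 0.0001 -0.0001  0.0012] F [-0.  -0.7  2.3] gap 0.316
```

```bash
python3 -m inch '[[1,[-0.1,0,-0.01],[0,0,0]],[1,[-0.3,0,-0.01],[0,0,0]],[1,[-0.55,0,-0.01],[0,0,0]],[1,[-0.8,0,-0.01],[0,0,0]],[1,[-1,0,-0.01],[0,0,0]]]'; python3 -m inch '[[1,[-0.2,0,0],[0,0,0]],[1,[-0.4,0,0],[0,0,0]],[1,[-0.55,0,0],[0,0,0]],[1,[-0.6,0,0],[0,0,0]],[1,[-0.6,0,0],[0,0,0]]]'; python3 -c "
from h import *
to([.4614,.322,-.012],-8.6)
p,d=snapshot('top'); zoom(p,110,260,170,290,5,'t5'); 
"
```

```text
t: 5.95
tcp_pos: [0.446, 0.2205, -0.0117]
tool_rot: [0.756, 0.655, -0.001, -0.0]
force: [-0.3, 0.5, 0.3]
finger_gap: 0.311
t: 6.45
tcp_pos: [0.4382, 0.162, -0.0116]
tool_rot: [0.756, 0.654, -0.0, -0.0]
force: [0.1, 1.0, -1.4]
finger_gap: 0.318
t 6.45 pos [ 0.4382  0.162  -0.0116] shift [ 1.616 -0.     0.003] turn [-0.0002  0.      0.0009] F [ 0.1  1.  -1.4] gap 0.318
```

View pics/t5.png

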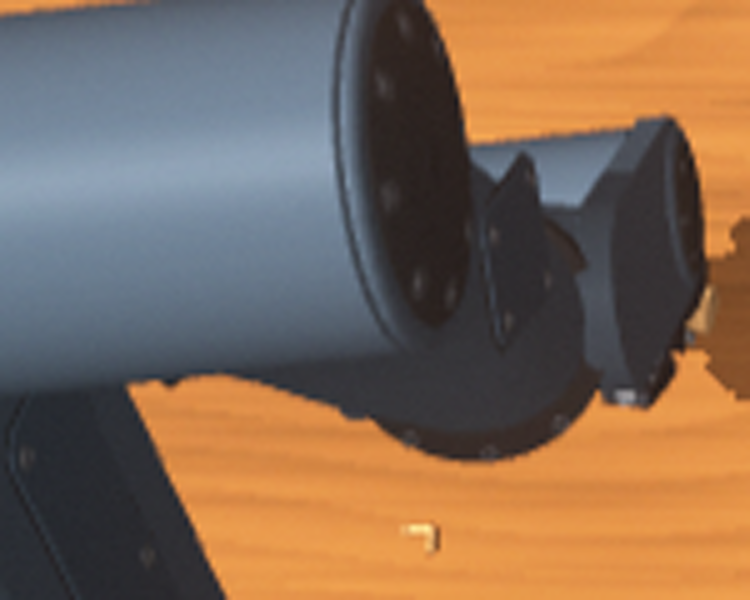

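```bash
python3 -m inch '[[1,[0,0,0.05],[0,0,0]],[1,[0,0,0.1],[0,0,0]],[1,[0,0,0.1],[0,0,0]],[1,[0,0,0.1],[0,0,0]]]'; python3 -c "
from h import *
to([.4614,.322,-.012],-8.6)
p,d=snapshot('wrist'); c=cam('wrist'); P=pts(c,d); cv2.imwrite('pics/w6.png',p)
for uv in ((320,240),(320,200),(320,160),(320,120)): print(uv,P[uv[1],uv[0]].round(4))
"
```

```text
t: 6.9
tcp_pos: [0.4389, 0.1634, -0.0217]
tool_rot: [0.755, 0.655, 0.0, 0.0]
force: [-0.5, 0.8, 1.3]
finger_gap: 0.319
t 6.9 pos [ 0.4389  0.1634 -0.0217] shift [ 1.602e+00 -1.000e-03 -9.700e-02] turn [ 0.0001 -0.      0.0013] F [-0.5  0.8  1.3] gap 0.319
(320, 240) [0.4429 0.1882 0.0275]
(320, 200) [0.4452 0.2043 0.0285]
(320, 160) [0.4472 0.2187 0.0274]
(320, 120) [0.4492 0.2325 0.028 ]
```

View pics/w6.png

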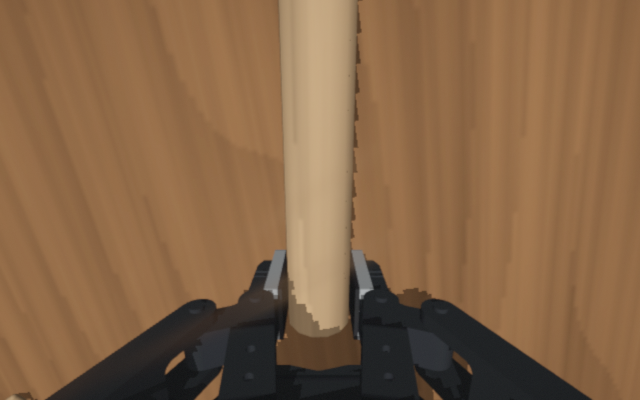

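```bash
python3 -m inch '[[0.2,[0,0,0],[0,0,0]],[0,[0,0,0],[0,0,0]],[-0.3,[0,0,0],[0,0,0]],[-0.5,[0,0,0],[0,0,0]],[-0.5,[0,0,0],[0,0,0]],[-0.5,[0,0,0],[0,0,0]],[-0.5,[0,0,0],[0,0,0]]]'; python3 -c "
from h import *
to([.4614,.322,-.012],-8.6)
p,d=snapshot('wrist'); c=cam('wrist'); P=pts(c,d); cv2.imwrite('pics/w7.png',p)
np.savez('pics/w7c',*c)
for uv in ((320,240),(320,200),(320,160),(320,120)): print(uv,P[uv[1],uv[0]].round(4))
"
```

```text
t: 7.65
tcp_pos: [0.4386, 0.1628, -0.0215]
tool_rot: [0.756, 0.655, -0.0, -0.0]
force: [0.7, 1.0, -0.1]
finger_gap: 0.749
t 7.65 pos [ 0.4386  0.1628 -0.0215] shift [ 1.608e+00 -1.000e-03 -9.500e-02] turn [-0.      0.      0.0012] F [ 0.7  1.  -0.1] gap 0.749
(320, 240) [0.4427 0.1876 0.0277]
(320, 200) [0.4493 0.2379 0.144 ]
(320, 160) [0.4471 0.2181 0.0267]
(320, 120) [0.4491 0.2319 0.0279]
```

View pics/w7.png

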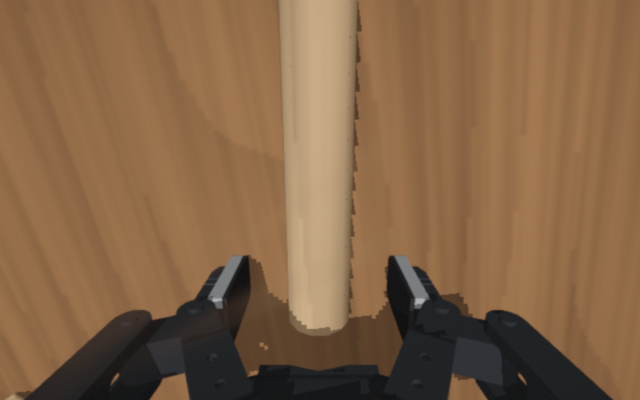

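```bash
python3 -c "
from h import *
z=np.load('pics/w7c.npz'); c=[z['arr_%d'%i] for i in range(3)]
q=ray(c,[(319,324)],.028); q2=ray(c,[(289,318),(349,320)],.014); print(q,q2)
e=q2.mean(0); ctr=e+RX*.09; print(ctr); ctr[2]=-.0215; to(ctr,-8.6)
"
```

```text
[[0.43696292 0.15011322 0.028     ]] [[0.42212843 0.14478048 0.014     ]
 [0.44964341 0.13969808 0.014     ]]
[0.44938592 0.23122228 0.014     ]
t 7.7 pos [ 0.4386  0.1628 -0.0215] shift [0.693 0.01  0.   ] turn [-0.      0.      0.0012] F [-0.2 -1.   0.3] gap 0.753
```

```bash
python3 -m inch '[[-0.5,[0.2,0.005,0],[0,0,0]],[-0.5,[0.45,0.005,0],[0,0,0]],[-0.5,[0.65,0.005,0],[0,0,0]],[-0.5,[0.69,0.005,0],[0,0,0]],[-0.5,[0.69,0.005,0],[0,0,0]],[0.2,[0.69,0.005,0],[0,0,0]],[1,[0.69,0.005,0],[0,0,0]],[1,[0.69,0.005,0],[0,0,0]],[1,[0.69,0.005,0],[0,0,0]],[1,[0.69,0.005,0],[0,0,0]],[1,[0.69,0.005,-0.3],[0,0,0]],[1,[0.69,0.005,-0.6],[0,0,0]],[1,[0.69,0.005,-0.8],[0,0,0]],[1,[0.69,0.005,-1],[0,0,0]],[1,[0.69,0.005,-1],[0,0,0]]]' 40; python3 -c "
from h import *
to(m(-.14,0,.17),MY)
p,d=snapshot('wrist'); c=cam('wrist'); P=pts(c,d); cv2.imwrite('pics/w8.png',p)
"
```

```text
t: 9.2
tcp_pos: [0.4507, 0.2316, 0.0806]
tool_rot: [0.756, 0.655, 0.003, 0.001]
force: [-0.3, -0.6, -1.7]
finger_gap: 0.31
t 9.2 pos [0.4507 0.2316 0.0806] shift [-2.989  1.589 -0.893] turn [ 0.0008 -0.0003 -0.0113] F [-0.3 -0.6 -1.7] gap 0.31
```

View pics/w8.png

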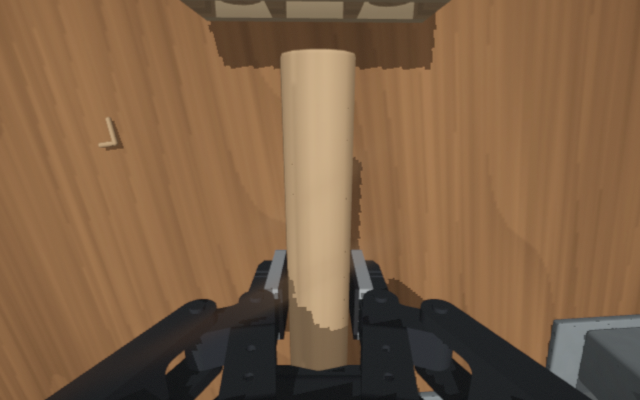

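```bash
python3 -m inch '[[1,[-0.2,0.1,-0.3],[0,0,-0.003]],[1,[-0.5,0.3,-0.6],[0,0,-0.006]],[1,[-0.8,0.5,-0.89],[0,0,-0.0113]],[1,[-1,0.6,-0.89],[0,0,-0.0113]]]'; python3 -c "
from h import *
to(m(-.14,0,.17),MY)
p,d=snapshot('wrist'); c=cam('wrist'); P=pts(c,d); cv2.imwrite('pics/w9.png',p)
for v in (50,54,58,70,100): print(P[v,318].round(4))
s=sense(); M=R.from_quat(s['tool_rot']).as_matrix()
for v in (50,54,58,70,100): print((M.T@(P[v,318]-s['tcp_pos'])).round(4))
"
```

```text
t: 9.65
tcp_pos: [0.498, 0.1218, 0.1698]
tool_rot: [0.732, 0.681, 0.003, 0.003]
force: [0.4, -0.1, -0.9]
finger_gap: 0.314
t 9.65 pos [0.498  0.1218 0.1698] shift [-2.035  0.819  0.004] turn [ 0.0012 -0.0001 -0.0001] F [ 0.4 -0.1 -0.9] gap 0.314
[0.5041 0.2111 0.217 ]
[0.504  0.21   0.2167]
[0.5039 0.2088 0.2163]
[0.5037 0.2052 0.2156]
[0.5029 0.1957 0.2184]
[ 0.0919 -0.0002 -0.0488]
[ 0.0908 -0.0002 -0.0486]
[ 0.0896 -0.0002 -0.0482]
[ 0.086  -0.0002 -0.0475]
[ 0.0765 -0.0002 -0.0502]
```

```bash
python3 -m inch '[[1,[-0.4,0.15,0],[0,0,0]],[1,[-0.8,0.3,0],[0,0,0]],[1,[-1,0.4,0],[0,0,0]]]'; python3 -m inch '[[1,[-0.4,0.2,0],[0,0,0]],[1,[-0.8,0.4,0],[0,0,0]],[1,[-1,0.42,0],[0,0,0]],[1,[-1,0.42,0],[0,0,0]],[1,[-1,0.42,0],[0,0,0]]]'; python3 -c "
from h import *
to(m(-.14,0,.17),MY)
to(m(-.14,0,.0385),MY)
p,d=snapshot('wrist'); cv2.imwrite('pics/w10.png',p)
p,d=snapshot('scene'); zoom(p,180,400,120,300,3.5,'s10')
"
```

```text
t: 10.0
tcp_pos: [0.5267, 0.0186, 0.1658]
tool_rot: [0.733, 0.681, -0.001, -0.001]
force: [0.7, -1.1, -0.9]
finger_gap: 0.313
t: 10.5
tcp_pos: [0.5602, -0.0812, 0.1656]
tool_rot: [0.732, 0.681, -0.001, -0.002]
force: [-0.9, -0.4, -0.2]
finger_gap: 0.313
t 10.5 pos [ 0.5602 -0.0812  0.1656] shift [-0.054  0.051 -0.044] turn [-0.0006 -0.0003 -0.0002] F [-0.9 -0.4 -0.2] gap 0.313
t 10.5 pos [ 0.5602 -0.0812  0.1656] shift [-0.056  0.057  1.271] turn [-0.0006 -0.0003 -0.0002] F [-0.9 -0.4 -0.2] gap 0.313
```

View pics/w10.png

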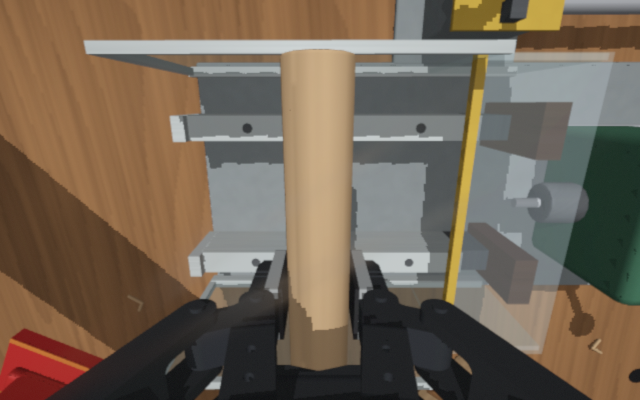

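View pics/s10.png

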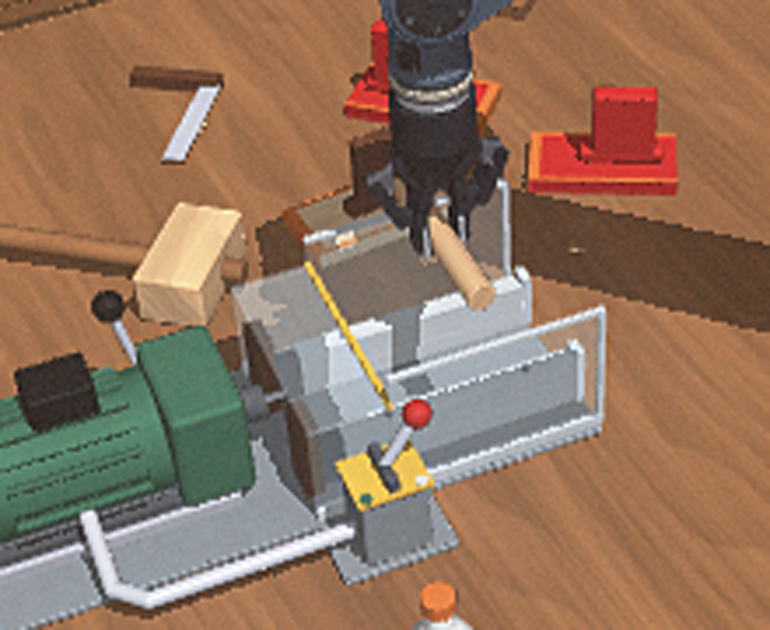

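```bash
python3 -c "
from h import *
c=cam('wrist')
q=ray(c,[(247,128),(421,128),(256,262),(409,262)],.060); print(q.round(4))
for a in q.tolist()+[[0.6381,-0.1513,.06],[ 0.4986,-0.1408,.06],[ 0.647,-0.0311,.06],[ 0.507,-0.0212,.06]]:
  d=np.array(a)-NEST; print((d@MX).round(4),(d@MYv).round(4))
to(m(-.14,0,.0385),MY)
"
```

```text
[[ 0.5064 -0.0205  0.06  ]
 [ 0.6469 -0.0305  0.06  ]
 [ 0.4984 -0.1405  0.06  ]
 [ 0.6385 -0.1503  0.06  ]]
-0.2032 0.0621
-0.0623 0.0622
-0.2026 -0.0581
-0.0621 -0.0579
-0.0624 -0.0589
-0.2023 -0.0584
-0.0622 0.0616
-0.2025 0.0615
t 10.6 pos [ 0.5604 -0.0802  0.1664] shift [-0.066  0.054  1.279] turn [-0.0004 -0.0002  0.0001] F [ 0.1 -0.7 -0.8] gap 0.315
```

```bash
sed -i 's/NEST=np.array(\[.7046,-.0970,.069\])/NEST=np.array([.7047,-.0952,.069])/' h.py; python3 -m inch '[[1,[-0.055,0.054,0.1],[0,0,0]],[1,[-0.055,0.054,0.3],[0,0,0]],[1,[-0.055,0.054,0.6],[0,0,0]],[1,[-0.055,0.054,0.9],[0,0,0]],[1,[-0.055,0.054,1],[0,0,0]]]'; python3 -m inch '[[1,[0,0,0.1],[0,0,0]],[1,[0,0,0.2],[0,0,0]],[1,[0,0,0.2],[0,0,0]],[1,[0,0,0.2],[0,0,0]]]';python3 -c "
from h import *
to(m(-.14,0,.0385),MY)
"
```

```text
t: 11.1
tcp_pos: [0.5644, -0.0862, 0.0643]
tool_rot: [0.732, 0.682, -0.001, -0.003]
force: [0.1, 0.6, -1.3]
finger_gap: 0.31
t: 11.5
tcp_pos: [0.5671, -0.0878, 0.048]
tool_rot: [0.732, 0.681, 0.0, 0.001]
force: [0.1, 0.1, -0.8]
finger_gap: 0.315
t 11.5 pos [ 0.5671 -0.0878  0.048 ] shift [ 0.025 -0.022  0.095] turn [0.0002 0.0001 0.    ] F [ 0.1  0.1 -0.8] gap 0.315
```

```bash
python3 -m inch '[[1,[0.02,0,0.03],[0,0,0]],[1,[0.02,0,0.06],[0,0,0]],[1,[0.02,0,0.08],[0,0,0]],[1,[0.02,0,0.08],[0,0,0]],[1,[0.02,0,0.08],[0,0,0]]]';python3 -c "
from h import *
to(m(-.14,0,.0385),MY)
p,d=snapshot('wrist'); c=cam('wrist'); P=pts(c,d); cv2.imwrite('pics/w11.png',p)
for v in (60,100,150,200,240): print(P[v,318].round(4))
"
```

```text
t: 12.0
tcp_pos: [0.5667, -0.0857, 0.0395]
tool_rot: [0.732, 0.681, -0.0, 0.0]
force: [0.3, 1.3, -0.5]
finger_gap: 0.315
t 12.0 pos [ 0.5667 -0.0857  0.0395] shift [ 0.004 -0.017  0.01 ] turn [ 0.  0. -0.] F [ 0.3  1.3 -0.5] gap 0.315
[0.5729 0.0028 0.0896]
[ 0.572  -0.0095  0.0883]
[ 0.5708 -0.0262  0.089 ]
[ 0.5694 -0.045   0.0875]
[ 0.5683 -0.061   0.0878]
```

View pics/w11.png

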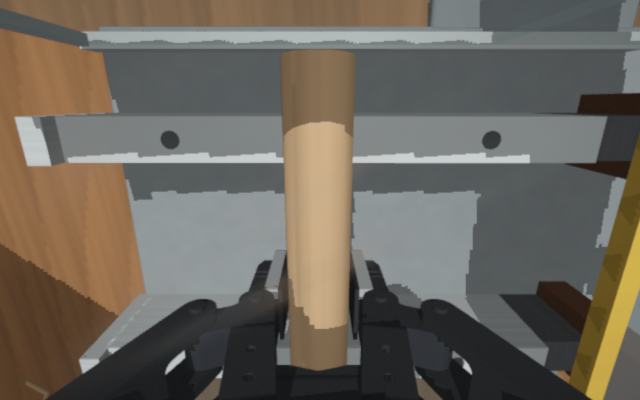

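```bash
python3 -m inch '[[1,[0,0,0.01],[0,0,0]],[1,[0,0,0.01],[0,0,0]],[0.3,[0,0,0.01],[0,0,0]],[0.2,[0,0,0.01],[0,0,0]],[0.1,[0,0,0.01],[0,0,0]],[0,[0,0,0.01],[0,0,0]],[-0.2,[0,0,0.01],[0,0,0]],[-0.3,[0,0,0.01],[0,0,0]],[-0.3,[0,0,0.01],[0,0,0]]]';python3 -c "
from h import *
to(m(-.14,0,.0385),MY)
p,d=snapshot('wrist'); c=cam('wrist'); P=pts(c,d); cv2.imwrite('pics/w12.png',p)
for v in (60,100,150,200,240): print(P[v,318].round(4))
"
```

```text
t: 12.95
tcp_pos: [0.5667, -0.0857, 0.0385]
tool_rot: [0.732, 0.681, -0.0, -0.0]
force: [-0.0, -0.0, 0.1]
finger_gap: 0.652
t 12.95 pos [ 0.5667 -0.0857  0.0385] shift [ 0.004 -0.016  0.   ] turn [-0. -0. -0.] F [-0.  -0.   0.1] gap 0.652
[0.5729 0.003  0.0881]
[ 0.572  -0.0094  0.0881]
[ 0.5708 -0.0262  0.0876]
[ 0.5694 -0.0443  0.0887]
[ 0.5682 -0.0608  0.0872]
```

View pics/w12.png

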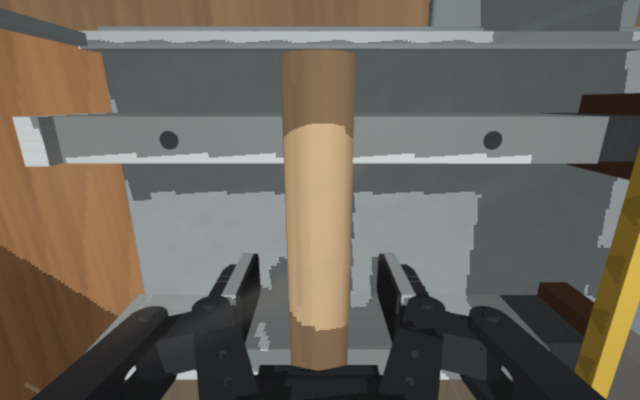

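```bash
python3 -m inch '[[-0.5,[0,0,-0.15],[0,0,0]],[-0.5,[0,0,-0.5],[0,0,0]],[-0.6,[0,0,-0.9],[0,0,0]],[-0.6,[0,0,-1],[0,0,0]]]';python3 -c "
from h import *
to([.486,-.369,.17],-87.8)
"
```

```text
t: 13.4
tcp_pos: [0.5694, -0.0866, 0.1426]
tool_rot: [0.732, 0.681, 0.002, 0.004]
force: [0.3, 0.6, -0.5]
finger_gap: 0.802
t 13.4 pos [ 0.5694 -0.0866  0.1426] shift [-2.877 -0.628 -0.272] turn [ 0.0013 -0.0006  0.2325] F [ 0.3  0.6 -0.5] gap 0.802
```

```bash
python3 -m inch '[[-0.6,[0,0,-0.3],[0,0,0.02]],[-0.6,[-0.3,-0.1,-0.3],[0,0,0.043]],[-0.6,[-0.6,-0.15,-0.3],[0,0,0.066]],[-0.6,[-1,-0.2,-0.3],[0,0,0.09]],[-0.6,[-1,-0.2,-0.3],[0,0,0.113]]]';python3 -c "
from h import *
to([.486,-.369,.17],-87.8)
"
```

```text
t: 13.9
tcp_pos: [0.5391, -0.1885, 0.1682]
tool_rot: [0.925, 0.38, -0.0, 0.001]
force: [0.0, 0.2, -0.2]
finger_gap: 0.799
t 13.9 pos [ 0.5391 -0.1885  0.1682] shift [-1.646  0.912 -0.014] turn [4.000e-04 1.000e-04 1.178e-01] F [ 0.   0.2 -0.2] gap 0.799
```

```bash
python3 -m inch '[[-0.6,[-0.4,0.2,0],[0,0,0.023]],[-0.6,[-0.8,0.4,0],[0,0,0.046]],[-0.6,[-1,0.6,0],[0,0,0.07]],[-0.6,[-1,0.6,0],[0,0,0.093]],[-0.6,[-1,0.6,0],[0,0,0.1165]],[-0.6,[-1,0.6,0],[0,0,0.1178]]]';python3 -c "
from h import *
to([.486,-.369,.17],-87.8)
p,d=snapshot('wrist'); c=cam('wrist'); P=pts(c,d); cv2.imwrite('pics/w13.png',p);np.savez('pics/w13c',*c)
"
```

```text
t: 14.5
tcp_pos: [0.5111, -0.2973, 0.1677]
tool_rot: [1.0, 0.024, -0.001, -0.001]
force: [0.1, 0.4, 0.9]
finger_gap: 0.801
t 14.5 pos [ 0.5111 -0.2973  0.1677] shift [-0.285  0.704 -0.024] turn [-0.0002  0.0002  0.0015] F [0.1 0.4 0.9] gap 0.801
```

View pics/w13.png

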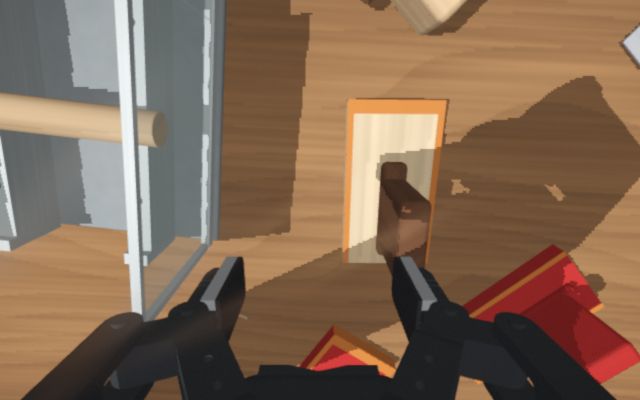

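```bash
python3 -c "
from h import *
z=np.load('pics/w13c.npz'); c=[z['arr_%d'%i] for i in range(3)]
q=ray(c,[(348,99),(447,99),(344,263),(428,263)],.018); print(q.round(4))
f=(q[0]+q[1])/2; print(np.linalg.norm(q[0]-q[1]),f, 'yaw',np.degrees(np.arctan2(*(q[0]-q[1])[[1,0]]))-90,np.degrees(np.arctan2(*(q[0]-q[2])[[1,0]])),np.linalg.norm(q[0]-q[2]))
h=ray(c,[(378,254),(425,254),(430,210)],.108);print(h)
to([.486,-.369,.17],-87.8)
"
```

```text
[[ 0.5908 -0.3205  0.018 ]
 [ 0.5954 -0.411   0.018 ]
 [ 0.4245 -0.3291  0.018 ]
 [ 0.429  -0.4186  0.018 ]]
0.09057793900251289 [ 0.59311074 -0.36575     0.018     ] yaw 2.873040488643383 2.9605682996819533 0.16652335162228252
[[ 0.47975338 -0.34399964  0.108     ]
 [ 0.48153419 -0.37943766  0.108     ]
 [ 0.51649472 -0.37790048  0.108     ]]
t 14.55 pos [ 0.5112 -0.2971  0.1678] shift [-0.288  0.706 -0.022] turn [-0.0002  0.0002  0.002 ] F [ 0.3 -1.7 -0.1] gap 0.799
```

```bash
python3 -c "
from h import *
to([.4875,-.370,.042],-87.1)
"; python3 -m inch '[[-0.7,[-0.1,0.3,0],[0,0,0]],[-0.8,[-0.22,0.6,0],[0,0,0]],[-0.8,[-0.26,0.72,0.05],[0,0,0]],[-0.8,[-0.26,0.72,0.05],[0,0,0]],[-0.8,[-0.26,0.72,0.05],[0,0,0]]]';python3 -c "
from h import *
to([.4875,-.370,.042],-87.1)
p,d=snapshot('wrist'); c=cam('wrist'); P=pts(c,d); cv2.imwrite('pics/w14.png',p);np.savez('pics/w14c',*c)
"
```

```text
t 14.55 pos [ 0.5112 -0.2971  0.1678] shift [-0.273  0.718  1.258] turn [-0.0002  0.0002  0.    ] F [ 0.3 -1.7 -0.1] gap 0.799
t: 15.05
tcp_pos: [0.489, -0.3691, 0.1628]
tool_rot: [1.0, 0.025, -0.0, -0.001]
force: [0.2, -0.5, 0.6]
finger_gap: 0.901
t 15.05 pos [ 0.489  -0.3691  0.1628] shift [-0.014  0.011  1.208] turn [-0.0004  0.0001 -0.0001] F [ 0.2 -0.5  0.6] gap 0.901
```

View pics/w14.png

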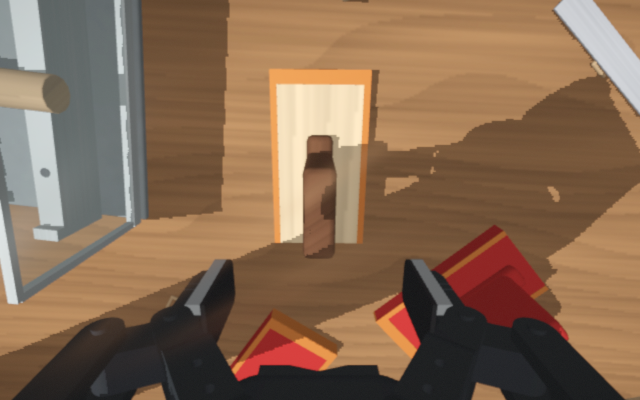

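```bash
python3 -c "
from h import *
z=np.load('pics/w14c.npz'); c=[z['arr_%d'%i] for i in range(3)]
print(ray(c,[(480,300),(515,265),(565,330),(540,345)],.108))
t=cam('top'); print(ray(t,[(487,262),(515,238),(523,248)],.108))
"
```

```text
[[ 0.4250321  -0.49750697  0.108     ]
 [ 0.45620863 -0.51767662  0.108     ]
 [ 0.40106485 -0.57071558  0.108     ]
 [ 0.38572596 -0.55441901  0.108     ]]
[[ 0.34982096 -0.48993005  0.108     ]
 [ 0.41319485 -0.56799788  0.108     ]
 [ 0.38699075 -0.58688533  0.108     ]]
```

Clear. Descend and grip the handle.

```bash
python3 -m inch '[[-0.8,[-0.01,0.01,0.3],[0,0,0]],[-0.8,[-0.01,0.01,0.6],[0,0,0]],[-0.8,[-0.01,0.01,0.85],[0,0,0]],[-0.8,[-0.01,0.01,1],[0,0,0]]]'; python3 -m inch '[[-0.8,[0,0,0.1],[0,0,0]],[-0.8,[0,0,0.2],[0,0,0]],[-0.8,[0,0,0.2],[0,0,0]],[0.5,[0,0,0.2],[0,0,0]],[1,[0,0,0.2],[0,0,0]],[1,[0,0,0.2],[0,0,0]],[1,[0,0,0.2],[0,0,0]],[1,[0,0,0.2],[0,0,0]],[1,[0,0,0.2],[0,0,0]]]' 60;python3 -c "
from h import *
to([.4875,-.370,.042],-87.1)
"
```

```text
t: 15.5
tcp_pos: [0.488, -0.369, 0.0617]
tool_rot: [1.0, 0.026, -0.001, -0.001]
force: [-0.1, 0.4, 0.1]
finger_gap: 0.899
t: 16.4
tcp_pos: [0.4885, -0.3716, 0.0443]
tool_rot: [1.0, 0.024, 0.0, 0.0]
force: [-0.8, 1.8, 5.2]
finger_gap: 0.271
t 16.4 pos [ 0.4885 -0.3716  0.0443] shift [-0.009 -0.017  0.023] turn [ 0.0001 -0.0001 -0.0003] F [-0.8  1.8  5.2] gap 0.271
```

```bash
python3 -m inch '[[1,[0,0,-0.1],[0,0,0]],[1,[0,0,-0.4],[0,0,0]],[1,[0,0,-0.7],[0,0,0]],[1,[0,0,-1],[0,0,0]],[1,[0,0,-1],[0,0,0]]]'; python3 -m inch '[[1,[0,0,-0.4],[0,0,0]],[1,[-0.1,-0.3,-0.8],[0,0,0.01]],[1,[-0.2,-0.7,-0.8],[0,0,0.0194]],[1,[-0.3,-1,-0.8],[0,0,0.0194]]]';python3 -c "
from h import *
to(m(-.277,0,.214),MY-90)
"
```

```text
t: 16.9
tcp_pos: [0.4906, -0.3739, 0.1478]
tool_rot: [1.0, 0.025, 0.003, 0.004]
force: [1.3, -1.0, -2.6]
finger_gap: 0.274
t: 17.3
tcp_pos: [0.4524, -0.271, 0.2234]
tool_rot: [0.999, -0.037, -0.0, -0.001]
force: [-0.3, 1.0, -3.3]
finger_gap: 0.279
t 17.3 pos [ 0.4524 -0.271   0.2234] shift [-0.385 -1.933  0.096] turn [-0.0002  0.0001 -0.0004] F [-0.3  1.  -3.3] gap 0.279
```

```bash
python3 -m inch '[[1,[-0.1,-0.3,0],[0,0,0]],[1,[-0.2,-0.65,0],[0,0,0]],[1,[-0.3,-1,0],[0,0,0]]]'; python3 -m inch '[[1,[0,-0.3,0],[0,0,0]],[1,[-0.05,-0.6,0],[0,0,0]],[1,[-0.08,-0.85,0],[0,0,0]],[1,[-0.08,-0.93,0],[0,0,0]],[1,[-0.08,-0.93,0],[0,0,0]],[1,[-0.08,-0.93,0],[0,0,0]]]';python3 -c "
from h import *
to(m(-.277,0,.214),MY-90)
p,d=snapshot('wrist'); c=cam('wrist'); P=pts(c,d); cv2.imwrite('pics/w15.png',p);np.savez('pics/w15c',*c);np.save('pics/w15.npy',d)
"
```

```text
t: 17.6
tcp_pos: [0.4294, -0.1694, 0.2222]
tool_rot: [0.999, -0.037, -0.001, -0.001]
force: [0.8, -0.5, -2.5]
finger_gap: 0.271
t: 18.2
tcp_pos: [0.4299, -0.0786, 0.2232]
tool_rot: [0.999, -0.036, -0.0, 0.0]
force: [0.5, 0.3, -2.7]
finger_gap: 0.273
t 18.2 pos [ 0.4299 -0.0786  0.2232] shift [-0.017 -0.031  0.092] turn [ 0.0001  0.     -0.0002] F [ 0.5  0.3 -2.7] gap 0.273
```

View pics/w15.png

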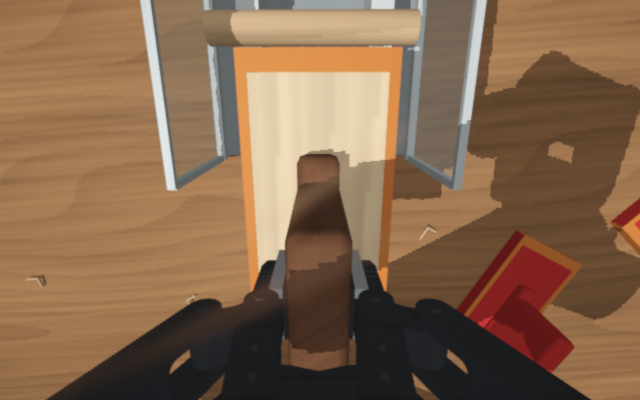

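```bash
python3 -c "
from h import *
z=np.load('pics/w15c.npz'); c=[z['arr_%d'%i] for i in range(3)]
def mm(q): 
  d=q-NEST; return np.c_[d@MX,d@MYv,q[:,2]].round(4)
print('front',mm(ray(c,[(235,47),(402,47)],.1969)))
print('blank top',mm(ray(c,[(207,30),(418,28)],.0815)), 'lower sides', mm(ray(c,[(230,46),(410,46)],.074)))
P=pts(c,np.load('pics/w15.npy')); print(mm(np.array([P[v,300] for v in (12,20,28,36,44,52,60)])), mm(np.array([P[60,240],P[60,395]])))
to(m(-.277,0,.12),MY-90)
"
```

```text
front [[-0.1712  0.0405  0.1969]
 [-0.1714 -0.0485  0.1969]]
blank top [[-0.1411  0.0895  0.0815]
 [-0.14   -0.088   0.0815]] lower sides [[-0.1523  0.073   0.074 ]
 [-0.1527 -0.0843  0.074 ]]
[[-0.1284  0.0109  0.0838]
 [-0.1353  0.0107  0.0886]
 [-0.1409  0.0109  0.0872]
 [-0.1463  0.0112  0.084 ]
 [-0.1516  0.0116  0.0786]
 [-0.1738  0.0059  0.1976]
 [-0.1778  0.0059  0.198 ]] [[-0.1777  0.0381  0.1979]
 [-0.1778 -0.0451  0.1972]]
t 18.25 pos [ 0.43   -0.0789  0.2233] shift [-0.019 -0.034  1.033] turn [ 0.0001 -0.     -0.0003] F [ 0.  -0.4 -2.6] gap 0.272
```

```bash
python3 -m inch '[[1,[-0.02,-0.035,0.1],[0,0,0]],[1,[-0.02,-0.035,0.35],[0,0,0]],[1,[-0.02,-0.035,0.65],[0,0,0]],[1,[-0.02,-0.035,0.9],[0,0,0]],[1,[-0.02,-0.035,0.98],[0,0,0]],[1,[-0.02,-0.035,0.98],[0,0,0]]]';python3 -c "
from h import *
to(m(-.277,0,.1143),MY-90)
p,d=snapshot('wrist'); c=cam('wrist'); cv2.imwrite('pics/w16.png',p);np.savez('pics/w16c',*c);np.save('pics/w16.npy',d)
p,d=snapshot('scene'); zoom(p,230,390,120,270,4,'s16')
"
```

```text
t: 18.85
tcp_pos: [0.4276, -0.0748, 0.1246]
tool_rot: [0.999, -0.037, -0.001, -0.0]
force: [-0.6, 1.1, -2.1]
finger_gap: 0.272
t 18.85 pos [ 0.4276 -0.0748  0.1246] shift [0.009 0.005 0.103] turn [-0.0001  0.0004 -0.0004] F [-0.6  1.1 -2.1] gap 0.272
```

View pics/w16.png

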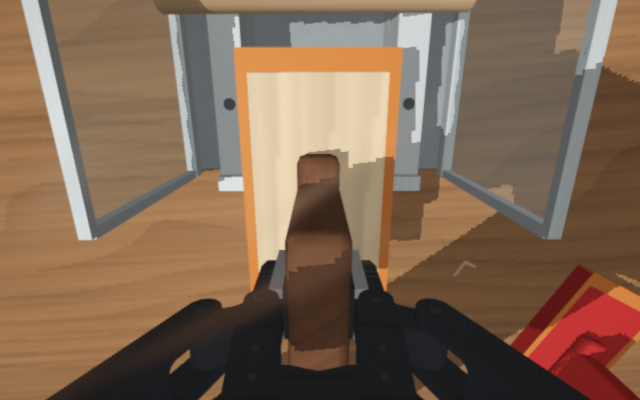

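View pics/s16.png

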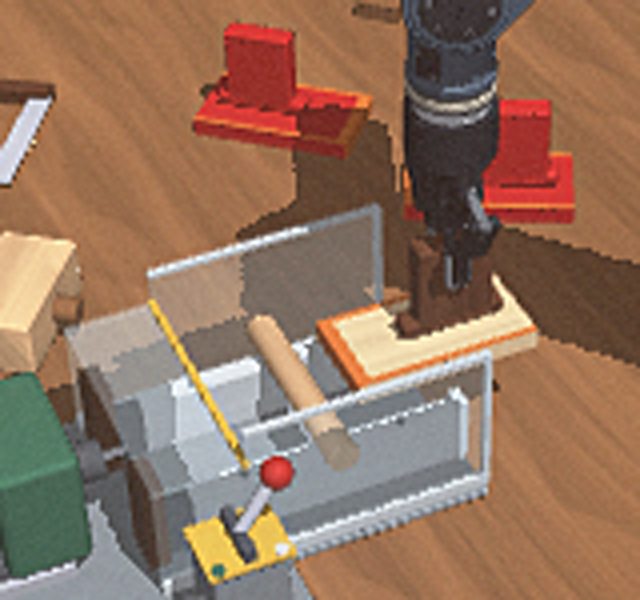

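```bash
python3 -m inch '[[1,[0,0,0.05],[0,0,0]],[1,[0,0,0.1],[0,0,0]],[1,[0,0,0.1],[0,0,0]],[1,[0.05,0,0.1],[0,0,0]],[1,[0.1,0,0.1],[0,0,0]],[1,[0.13,0,0.1],[0,0,0]],[1,[0.13,0,0.1],[0,0,0]]]';python3 -c "
from h import *
to(m(-.277,0,.1143),MY-90)
p,d=snapshot('wrist'); c=cam('wrist'); cv2.imwrite('pics/w17.png',p);np.savez('pics/w17c',*c);np.save('pics/w17.npy',d)
"
```

```text
t: 19.65
tcp_pos: [0.4419, -0.0754, 0.1157]
tool_rot: [0.999, -0.036, 0.001, 0.0]
force: [-0.0, 0.2, -2.5]
finger_gap: 0.279
t 19.65 pos [ 0.4419 -0.0754  0.1157] shift [-0.135  0.01   0.014] turn [ 0.0001 -0.0002 -0.0002] F [-0.   0.2 -2.5] gap 0.279
```

View pics/w17.png

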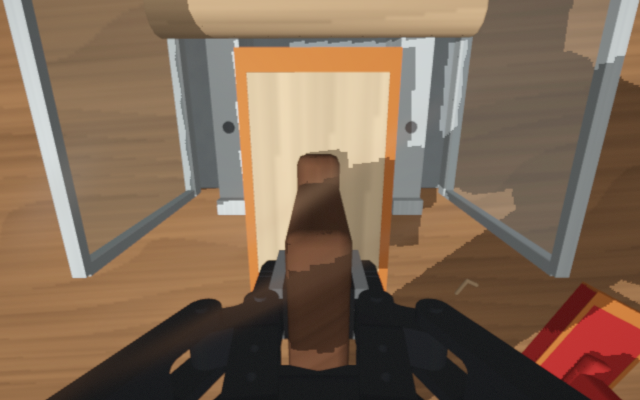

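```bash
python3 -m inch '[[1,[0.01,0,0.03],[0,0,0]],[1,[0.04,0,0.03],[0,0,0]],[1,[0.08,0,0.03],[0,0,0]],[1,[0.12,0,0.03],[0,0,0]],[1,[0.16,0,0.03],[0,0,0]],[1,[0.2,0,0.03],[0,0,0]],[1,[0.24,0,0.03],[0,0,0]],[1,[0.28,0,0.03],[0,0,0]],[1,[0.32,0,0.03],[0,0,0]],[1,[0.36,0,0.03],[0,0,0]]]';python3 -c "
from h import *
to(m(-.277,0,.1143),MY-90)
p,d=snapshot('wrist'); c=cam('wrist'); cv2.imwrite('pics/w18.png',p);np.savez('pics/w18c',*c);np.save('pics/w18.npy',d)
"
```

```text
t: 20.7
tcp_pos: [0.477, -0.0777, 0.1125]
tool_rot: [0.999, -0.036, -0.0, -0.0]
force: [0.2, 0.1, -2.3]
finger_gap: 0.274
t 20.7 pos [ 0.477  -0.0777  0.1125] shift [-0.487  0.012 -0.018] turn [-0.      0.     -0.0002] F [ 0.2  0.1 -2.3] gap 0.274
```

View pics/w18.png

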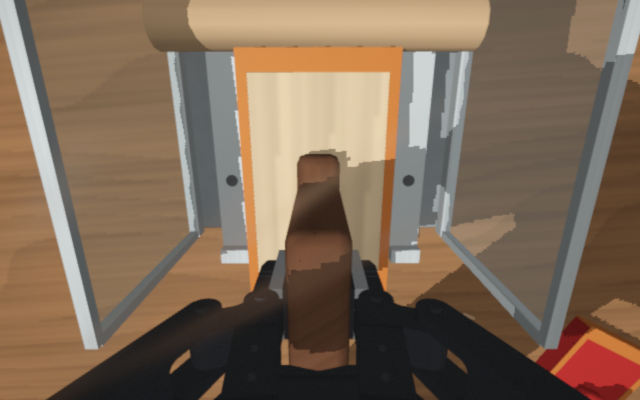

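```bash
python3 -m inch '[[1,[0.04,0,0],[0,0,0]],[1,[0.08,0,0],[0,0,0]],[1,[0.12,0,0],[0,0,0]],[1,[0.16,0,0],[0,0,0]],[1,[0.2,0,0],[0,0,0]],[1,[0.24,0,0],[0,0,0]],[1,[0.28,0,0],[0,0,0]],[1,[0.32,0,0],[0,0,0]],[1,[0.36,0,0],[0,0,0]],[1,[0.4,0,0],[0,0,0]],[1,[0.44,0,0],[0,0,0]],[1,[0.48,0,0.01],[0,0,0]],[1,[0.52,0,0.02],[0,0,0]],[1,[0.56,0,0.03],[0,0,0]],[1,[0.6,0,0.03],[0,0,0]],[1,[0.64,0,0.03],[0,0,0]],[1,[0.68,0,0.03],[0,0,0]]]';python3 -c "
from h import *
to(m(-.277,0,.1143),MY-90)
p,d=snapshot('wrist'); c=cam('wrist'); cv2.imwrite('pics/w19.png',p);np.savez('pics/w19c',*c);np.save('pics/w19.npy',d)
"
```

```text
t: 22.45
tcp_pos: [0.5449, -0.0827, 0.1095]
tool_rot: [0.999, -0.036, -0.0, -0.0]
force: [-0.1, -0.2, -1.9]
finger_gap: 0.277
t 22.45 pos [ 0.5449 -0.0827  0.1095] shift [-1.167  0.012 -0.048] turn [-0.      0.     -0.0002] F [-0.1 -0.2 -1.9] gap 0.277
```

View pics/w19.png

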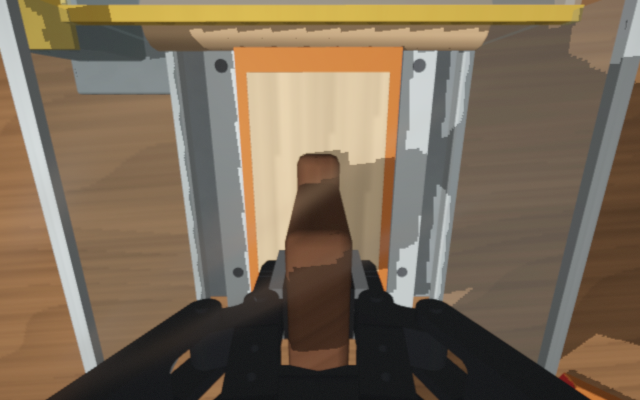

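```bash
python3 -m inch '[[1,[0.03,0,0.01],[0,0,0]],[1,[0.06,0,0.02],[0,0,0]],[1,[0.09,0,0.02],[0,0,0]],[1,[0.12,0,0.02],[0,0,0]],[1,[0.15,0,0.02],[0,0,0]],[1,[0.18,0,0.02],[0,0,0]],[1,[0.21,0,0.02],[0,0,0]],[1,[0.24,0,0.02],[0,0,0]],[1,[0.27,0,0.02],[0,0,0]],[1,[0.3,0,0.02],[0,0,0]],[1,[0.33,0,0.02],[0,0,0]],[1,[0.36,0,0.02],[0,0,0]]]';python3 -c "
from h import *
to(m(-.277,0,.1143),MY-90)
p,d=snapshot('wrist'); c=cam('wrist'); cv2.imwrite('pics/w20.png',p);np.savez('pics/w20c',*c);np.save('pics/w20.npy',d)
p,d=snapshot('top'); zoom(p,270,400,100,230,4.5,'t20')
"
```

```text
t: 23.7
tcp_pos: [0.5807, -0.0853, 0.1075]
tool_rot: [0.999, -0.036, -0.0, -0.0]
force: [-1.1, -0.3, -2.8]
finger_gap: 0.273
t 23.7 pos [ 0.5807 -0.0853  0.1075] shift [-1.526  0.012 -0.068] turn [-0.      0.     -0.0002] F [-1.1 -0.3 -2.8] gap 0.273
```

View pics/w20.png

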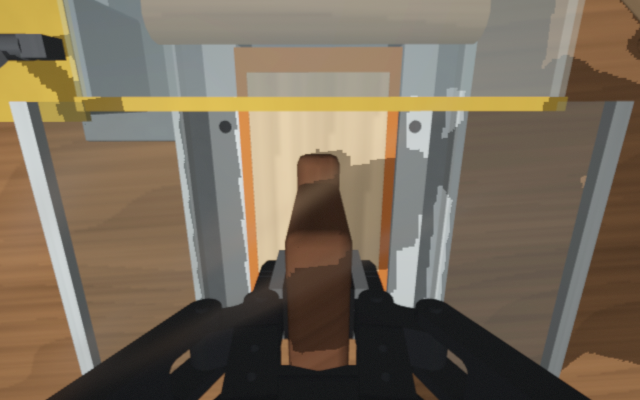

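View pics/t20.png

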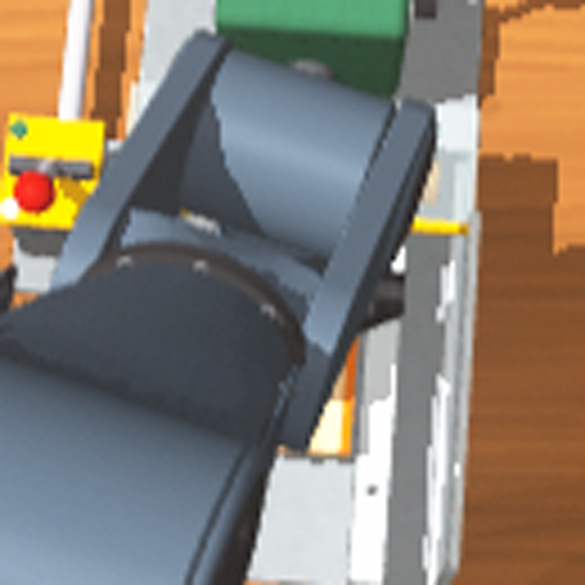

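```bash
python3 -c "
from h import *
z=np.load('pics/w20c.npz'); c=[z['arr_%d'%i] for i in range(3)]
th=np.linspace(0,2*np.pi,90)
for x,zz in ((0,.069),(-.003,.070),(-.006,.074),(.0,.074)):
  o=[proj(c,np.array([m(x+.014*np.cos(t),y,zz+.014*np.sin(t)) for t in th])) for y in (-.09,.0,.09)]
  print(x,zz,[(q[:,0].min().round(1),q[:,0].max().round(1),q[:,1].max().round(1),q[:,1].min().round(1)) for q in o])
print('front', proj(c,np.array([m(-.020,y,.063+.018) for y in (-.045,.045)])))
"
```

```text
0 0.069 [(np.float64(470.4), np.float64(496.0), np.float64(39.4), np.float64(-19.8)), (np.float64(318.8), np.float64(319.0), np.float64(39.7), np.float64(-19.5)), (np.float64(141.9), np.float64(167.2), np.float64(40.0), np.float64(-19.1))]
-0.003 0.07 [(np.float64(470.5), np.float64(496.1), np.float64(44.9), np.float64(-13.9)), (np.float64(318.8), np.float64(319.0), np.float64(45.2), np.float64(-13.6)), (np.float64(141.8), np.float64(167.2), np.float64(45.5), np.float64(-13.2))]
-0.006 0.074 [(np.float64(472.8), np.float64(499.3), np.float64(49.5), np.float64(-9.9)), (np.float64(318.9), np.float64(319.0), np.float64(49.9), np.float64(-9.5)), (np.float64(138.7), np.float64(164.9), np.float64(50.2), np.float64(-9.2))]
0.0 0.074 [(np.float64(474.2), np.float64(501.2), np.float64(37.7), np.float64(-23.3)), (np.float64(318.8), np.float64(319.0), np.float64(38.0), np.float64(-22.9)), (np.float64(136.7), np.float64(163.4), np.float64(38.4), np.float64(-22.6))]
front [[403.2649309   47.40863112]
 [234.75787902  47.75435552]]
```

```bash
python3 -m inch '[[1,[0.01,0,0],[0,0,0]],[1,[0.02,0,0],[0,0,0]],[1,[0.03,0,0],[0,0,0]],[1,[0.03,0,0],[0,0,0]]]';python3 -c "
from h import *
to(m(-.277,0,.1143),MY-90)
p,d=snapshot('wrist'); c=cam('wrist'); zoom(p,130,500,0,130,2.1,'w21');np.savez('pics/w21c',*c);np.save('pics/w21.npy',d)
print([np.round(sense()['force'],1) for i in range(1)])
th=np.linspace(0,2*np.pi,90)
for x,zz in ((0,.069),(-.002,.069)):
  print([proj(c,np.array([m(x+.014*np.cos(t),y,zz+.014*np.sin(t)) for t in th]))[:,1].max().round(1) for y in (-.09,.0,.09)])
"
```

```text
t: 24.2
tcp_pos: [0.5836, -0.0856, 0.1075]
tool_rot: [0.999, -0.036, 0.0, 0.0]
force: [0.9, 0.7, -2.9]
finger_gap: 0.27
t 24.2 pos [ 0.5836 -0.0856  0.1075] shift [-1.555  0.012 -0.068] turn [ 0.     -0.     -0.0002] F [ 0.9  0.7 -2.9] gap 0.27
[array([-0.3,  0.2, -2.6])]
[np.float64(43.2), np.float64(43.5), np.float64(43.8)]
[np.float64(47.0), np.float64(47.3), np.float64(47.7)]
```

View pics/w21.png

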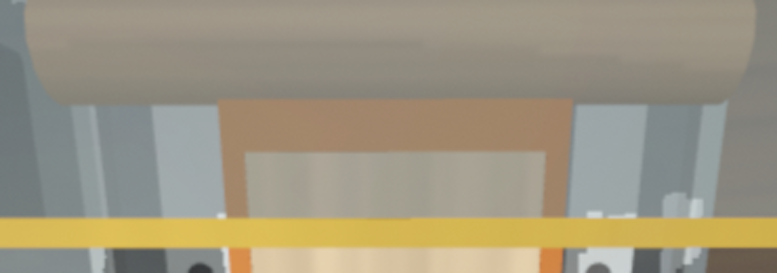

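```bash
python3 -m inch '[[1,[0.005,0,0],[0,0,0]],[1,[0.01,0,0],[0,0,0]],[1,[0.01,0,0],[0,0,0]],[1,[0.01,0,0],[0,0,0]]]';python3 -c "
from h import *
to(m(-.277,0,.1143),MY-90)
p,d=snapshot('wrist'); zoom(p,130,500,0,130,2.1,'w22')
print(sense()['force'])
p,d=snapshot('scene'); zoom(p,230,390,120,270,4,'s22'); print(sense()['force'])
"
```

```text
t: 24.65
tcp_pos: [0.5844, -0.0856, 0.1075]
tool_rot: [0.999, -0.036, -0.0, -0.0]
force: [0.1, 0.1, -2.1]
finger_gap: 0.273
t 24.65 pos [ 0.5844 -0.0856  0.1075] shift [-1.563  0.012 -0.068] turn [-0.      0.     -0.0002] F [ 0.1  0.1 -2.1] gap 0.273
[-0.05180834  0.03681947 -2.49122939]
[-0.1422259   0.09252134 -2.75462334]
```

View pics/w22.png

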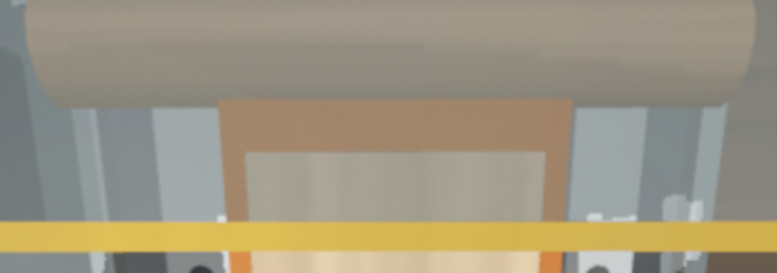

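View pics/s22.png

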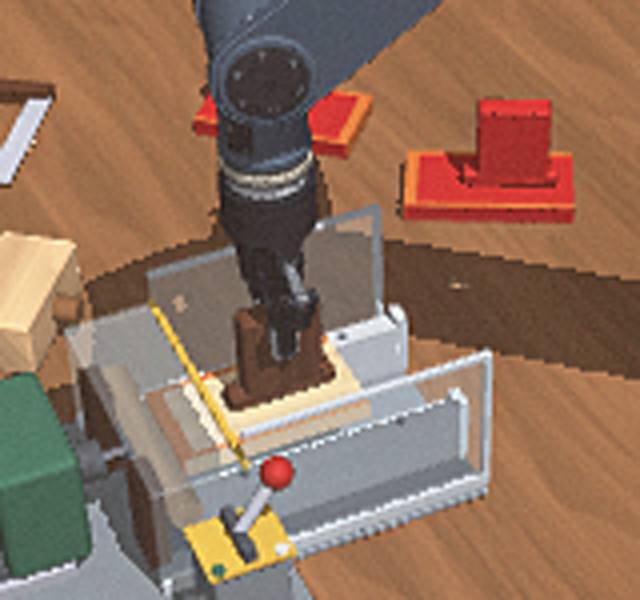

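```bash
python3 -m inch '[[1,[-0.1,0,0],[0,0,0]],[1,[-0.3,0,0],[0,0,0]],[1,[-0.55,0,0],[0,0,0]],[1,[-0.7,0,0],[0,0,0]],[1,[-0.75,0,-0.1],[0,0,0]],[1,[-0.75,0,-0.4],[0,0,0]],[1,[-0.75,0,-0.8],[0,0,0]],[1,[-0.75,0,-1],[0,0,0]],[1,[-0.75,0,-1],[0,0,0]]]';python3 -c "
from h import *
to([.4885,-.3716,.22],-87.1)
p,d=snapshot('top'); zoom(p,270,400,100,230,4.5,'t23'); cv2.imwrite('pics/t23f.png',p)
p,d=snapshot('wrist'); cv2.imwrite('pics/w23.png',p); np.savez('pics/w23c',*cam('wrist'))
"
```

```text
t: 25.65
tcp_pos: [0.5128, -0.0813, 0.2117]
tool_rot: [0.999, -0.036, 0.005, 0.002]
force: [1.0, 0.3, -2.6]
finger_gap: 0.275
t 25.65 pos [ 0.5128 -0.0813  0.2117] shift [-0.03   2.913 -0.075] turn [ 0.0006 -0.0015 -0.0197] F [ 1.   0.3 -2.6] gap 0.275
```

View pics/t23.png

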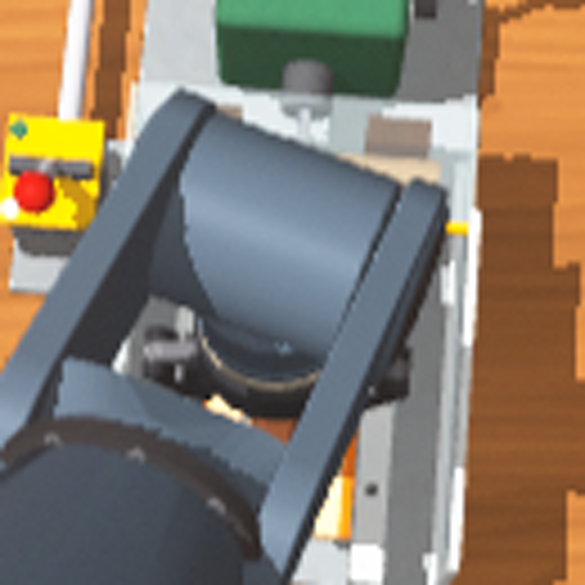

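View pics/w23.png

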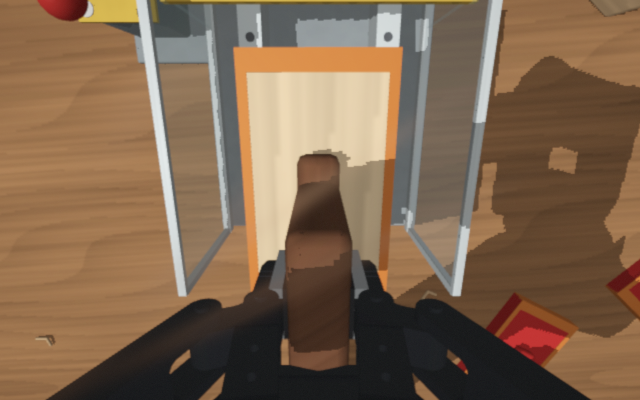

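```bash
python3 -m inch '[[1,[0,0.1,-0.08],[0,0,0]],[1,[0,0.5,-0.1],[0,0,0]],[1,[0,0.9,-0.1],[0,0,0]],[1,[0,1,-0.1],[0,0,0]]]';python3 -m inch '[[1,[0,0.4,0],[0,0,-0.01]],[1,[0,0.8,0],[0,0,-0.0197]],[1,[0,1,0],[0,0,-0.0197]]]';python3 -m inch '[[1,[0,0.4,0],[0,0,0]],[1,[0,0.7,0],[0,0,0]],[1,[0,0.8,0],[0,0,0]],[1,[0,0.8,0],[0,0,0]],[1,[0,0.8,0],[0,0,0]]]';python3 -c "
from h import *
to([.4885,-.3716,.0455],-87.1)
p,d=snapshot('top'); zoom(p,260,400,100,240,5,'t24'); cv2.imwrite('pics/t24f.png',p)
"
```

```text
t: 26.15
tcp_pos: [0.5023, -0.1843, 0.2167]
tool_rot: [0.999, -0.038, -0.0, 0.001]
force: [0.4, 0.5, -2.5]
finger_gap: 0.273
t: 26.45
tcp_pos: [0.4945, -0.2828, 0.2165]
tool_rot: [1.0, 0.025, -0.001, 0.0]
force: [1.0, 0.6, -2.3]
finger_gap: 0.271
t: 26.95
tcp_pos: [0.4985, -0.3577, 0.2166]
tool_rot: [1.0, 0.025, -0.001, -0.002]
force: [0.4, 0.3, -2.6]
finger_gap: 0.274
t 26.95 pos [ 0.4985 -0.3577  0.2166] shift [-0.104  0.139  1.711] turn [-0.0005  0.0003  0.    ] F [ 0.4  0.3 -2.6] gap 0.274
```

View pics/t24.png

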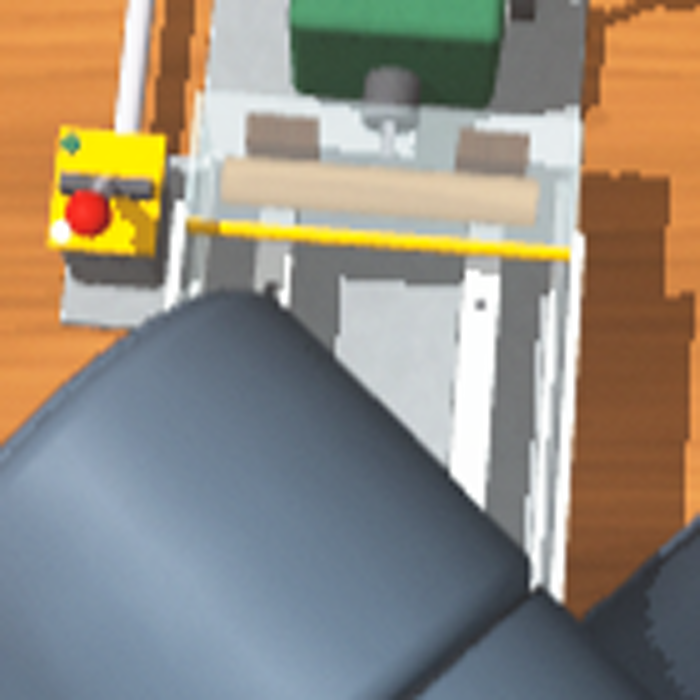

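```bash
python3 -c "
from h import *
c=cam('top')
f=lambda l,z:ray(c,[((u+.5)/5-.5+260,(v+.5)/5-.5+100) for u,v in l],z)
q=f([(221,179),(537,202)],.069)
d=q-NEST; print(d@MX,d@MYv,np.linalg.norm(q[0]-q[1]), np.degrees(np.arctan2(*(q[0]-q[1])[[1,0]]))-90-MY)
th=np.linspace(0,2*np.pi,90)
for x,zz in ((0,.069),(-.006,.0726),(-.012,.074)):
  o=[proj(c,np.array([m(x+.014*np.cos(t),y,zz+.014*np.sin(t)) for t in th])) for y in (-.09,.09)]
  print([(((q[:,1].max()-100+.5)*5-.5).round(1),((q[:,1].min()-100+.5)*5-.5).round(1)) for q in o])
to([.4885,-.3716,.0455],-87.1)
"
```

```text
[-0.00234352 -0.00204147] [ 0.09295213 -0.0888246 ] 0.18177697849845276 0.0952055489896022
[(np.float64(223.3), np.float64(174.2)), (np.float64(200.0), np.float64(150.9))]
[(np.float64(231.2), np.float64(181.9)), (np.float64(207.8), np.float64(158.6))]
[(np.float64(240.5), np.float64(191.1)), (np.float64(217.0), np.float64(167.7))]
t 27.0 pos [ 0.4987 -0.3574  0.2168] shift [-0.106  0.141  1.713] turn [-0.0004  0.0002  0.0002] F [-0.1 -0.3 -2.1] gap 0.274
```

```bash
python3 -m inch '[[1,[-0.1,0.14,0.2],[0,0,0]],[1,[-0.1,0.14,0.5],[0,0,0]],[1,[-0.1,0.14,0.8],[0,0,0]],[1,[-0.1,0.14,1],[0,0,0]]]';python3 -m inch '[[1,[0,0,0.2],[0,0,0]],[1,[0,0,0.45],[0,0,0]],[1,[0,0,0.6],[0,0,0]],[1,[0,0,0.65],[0,0,0]],[1,[0,0,0.65],[0,0,0]],[1,[0,0,0.65],[0,0,0]]]';python3 -c "
from h import *
to([.4885,-.3716,.0445],-87.1)
"
```

```text
t: 27.4
tcp_pos: [0.4891, -0.3711, 0.1157]
tool_rot: [1.0, 0.026, -0.001, -0.002]
force: [0.1, -0.7, -3.3]
finger_gap: 0.272
t: 28.0
tcp_pos: [0.4906, -0.3744, 0.0535]
tool_rot: [1.0, 0.026, 0.001, 0.001]
force: [0.4, 0.1, -1.6]
finger_gap: 0.272
t 28.0 pos [ 0.4906 -0.3744  0.0535] shift [-0.02  -0.029  0.09 ] turn [ 0.0002 -0.0002  0.0001] F [ 0.4  0.1 -1.6] gap 0.272
```

```bash
python3 -m inch '[[1,[0,0,0.03],[0,0,0]],[1,[0,0,0.06],[0,0,0]],[1,[0,0,0.085],[0,0,0]],[1,[0,0,0.09],[0,0,0]],[1,[0,0,0.09],[0,0,0]]]';python3 -c "
from h import *
to([.4885,-.3716,.0445],-87.1)
"
```

```text
t: 28.5
tcp_pos: [0.49, -0.3742, 0.0443]
tool_rot: [1.0, 0.025, 0.0, 0.0]
force: [-1.2, 1.3, 4.1]
finger_gap: 0.28
t 28.5 pos [ 0.49   -0.3742  0.0443] shift [-0.014 -0.026 -0.002] turn [ 0.0001 -0.0001  0.    ] F [-1.2  1.3  4.1] gap 0.28
```

```bash
python3 -m inch '[[0.4,[0,0,0],[0,0,0]],[0,[0,0,0],[0,0,0]],[-0.4,[0,0,0],[0,0,0]],[-0.6,[0,0,0],[0,0,0]],[-0.6,[0,0,0],[0,0,0]],[-0.6,[0,0,0],[0,0,0]],[-0.6,[0,0,-0.2],[0,0,0]],[-0.6,[0,0,-0.5],[0,0,0]],[-0.6,[0,0,-0.9],[0,0,0]],[-0.6,[0,0,-1],[0,0,0]],[-0.6,[0,0,-1],[0,0,0]]]';python3 -c "
from h import *
to([.4885,-.3716,.0445],-87.1)
p,d=snapshot('wrist'); cv2.imwrite('pics/w25.png',p); c=cam('wrist'); P=pts(c,d)
print([P[v,u].round(4).tolist() for u,v in ((320,80),(300,120),(340,120),(285,200),(355,200))])
"
```

```text
t: 29.6
tcp_pos: [0.4909, -0.3751, 0.1457]
tool_rot: [1.0, 0.025, 0.002, 0.002]
force: [-0.6, 0.9, 0.1]
finger_gap: 0.802
t 29.6 pos [ 0.4909 -0.3751  0.1457] shift [-0.026 -0.04   1.012] turn [ 0.0006 -0.0005  0.0001] F [-0.6  0.9  0.1] gap 0.802
[[0.5834, -0.3712, 0.016], [0.5502, -0.3556, 0.0171], [0.5518, -0.3902, 0.0157], [0.4774, -0.3441, 0.017], [0.4804, -0.4092, 0.0163]]
```

View pics/w25.png

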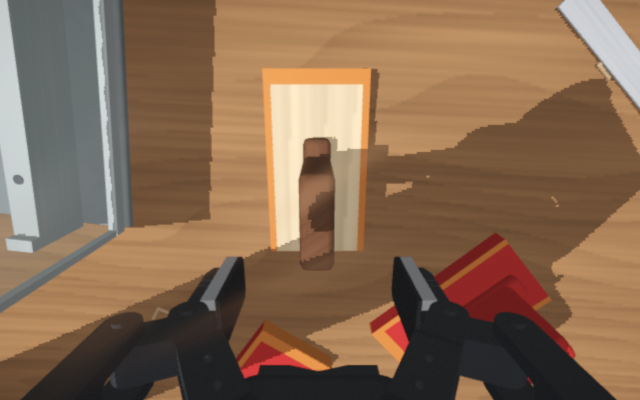

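```bash
python3 -m inch '[[-0.6,[0,0,-0.4],[0,0,0]],[-0.6,[0.2,-0.2,-0.65],[0,0,0]],[0,[0.4,-0.6,-0.65],[0,0,0]],[1,[0.5,-1,-0.65],[0,0,0]]]';python3 -m inch '[[1,[0.2,-0.4,0],[0,0,0.01]],[1,[0.4,-0.8,0],[0,0,0.0195]],[1,[0.5,-1,0],[0,0,0.0195]]]';python3 -c "
from h import *
to(m(-.11,.155,.20),-94.1)
"
```

```text
t: 30.05
tcp_pos: [0.5355, -0.2709, 0.2073]
tool_rot: [1.0, 0.025, -0.0, -0.0]
force: [0.3, 0.7, 0.1]
finger_gap: 0.47
t: 30.35
tcp_pos: [0.579, -0.165, 0.206]
tool_rot: [0.999, -0.035, -0.002, -0.002]
force: [-0.4, -0.2, -0.4]
finger_gap: -0.001
t 30.35 pos [ 0.579 -0.165  0.206] shift [ 0.108 -2.336  0.066] turn [-0.0005  0.0007  0.0002] F [-0.4 -0.2 -0.4] gap -0.001
```

```bash
python3 -m inch '[[1,[0.02,-0.4,0],[0,0,0]],[1,[0.04,-0.8,0],[0,0,0]],[1,[0.05,-1,0],[0,0,0]]]';python3 -m inch '[[1,[0.02,-0.4,0],[0,0,0]],[1,[0.04,-0.8,0],[0,0,0]],[1,[0.05,-1,0],[0,0,0]]]';python3 -m inch '[[1,[0,-0.2,0],[0,0,0]],[1,[0,-0.3,0],[0,0,0]],[1,[0,-0.3,0],[0,0,0]],[1,[0,-0.3,0],[0,0,0]]]';python3 -c "
from h import *
to(m(-.11,.155,.114),-94.1)
p,d=snapshot('wrist'); cv2.imwrite('pics/w26.png',p);np.savez('pics/w26c',*cam('wrist'));np.save('pics/w26.npy',d)
p,d=snapshot('top'); zoom(p,250,410,90,230,4.5,'t26')
"
```

```text
t: 30.65
tcp_pos: [0.5901, -0.0661, 0.2058]
tool_rot: [0.999, -0.035, -0.003, -0.001]
force: [-0.6, 0.1, -0.5]
finger_gap: -0.002
t: 30.95
tcp_pos: [0.6023, 0.0329, 0.2058]
tool_rot: [0.999, -0.035, -0.003, -0.001]
force: [0.8, -0.5, -0.3]
finger_gap: -0.003
t: 31.35
tcp_pos: [0.6055, 0.0589, 0.2075]
tool_rot: [0.999, -0.036, -0.001, 0.0]
force: [-0.5, -0.3, 0.0]
finger_gap: -0.004
t 31.35 pos [0.6055 0.0589 0.2075] shift [ 0.001 -0.084  0.935] turn [ 0.0001  0.0003 -0.    ] F [-0.5 -0.3  0. ] gap -0.004
```

View pics/w26.png

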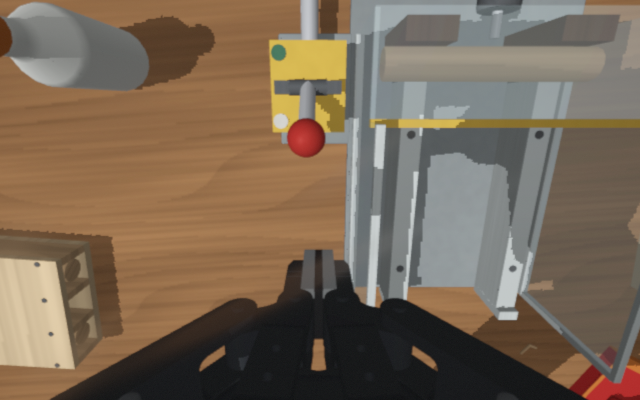

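View pics/t26.png

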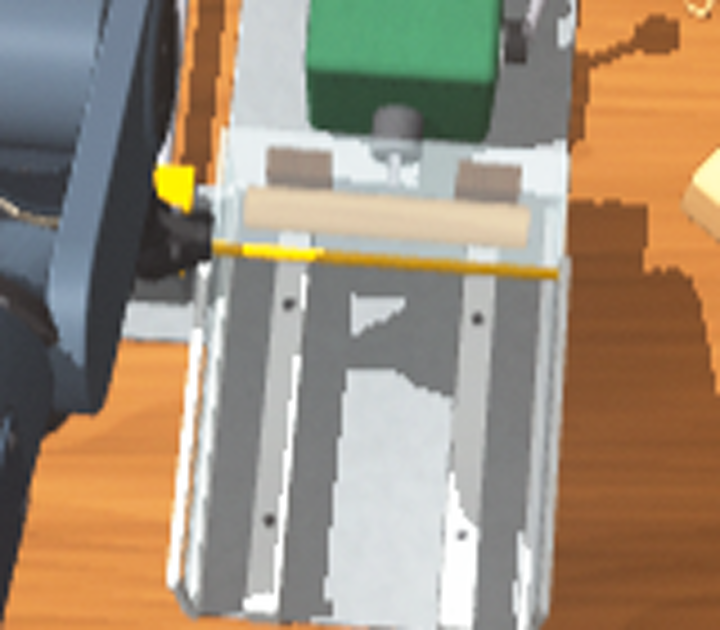

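```bash
python3 -c "
from h import *
z=np.load('pics/w26c.npz'); c=[z['arr_%d'%i] for i in range(3)]
q=ray(c,[(306,138)],.1495); d=q-NEST; print(d@MX,d@MYv)
"; python3 -m inch '[[1,[0,-0.085,0.2],[0,0,0]],[1,[0,-0.085,0.5],[0,0,0]],[1,[0,-0.085,0.8],[0,0,0]],[1,[0,-0.085,0.92],[0,0,0]],[1,[0,-0.085,0.92],[0,0,0]],[1,[0,-0.085,0.92],[0,0,0]]]';python3 -c "
from h import *
to(m(-.11,.155,.114),-94.1)
to(m(-.012,.155,.114),-94.1)
"
```

```text
[-0.05700089] [0.1541454]
t: 32.05
tcp_pos: [0.6075, 0.0674, 0.1173]
tool_rot: [0.999, -0.036, 0.001, 0.0]
force: [0.3, -1.0, 0.2]
finger_gap: 0.002
t 32.05 pos [0.6075 0.0674 0.1173] shift [-0.014  0.002  0.033] turn [ 0.     -0.0002 -0.0001] F [ 0.3 -1.   0.2] gap 0.002
t 32.05 pos [0.6075 0.0674 0.1173] shift [0.966 0.001 0.035] turn [ 0.     -0.0002 -0.0001] F [ 0.3 -1.   0.2] gap 0.002
```

```bash
python3 -m inch '[[1,[0.1,0,0.02],[0,0,0]],[1,[0.25,0,0.02],[0,0,0]],[1,[0.4,0,0.02],[0,0,0]],[1,[0.5,0,0.02],[0,0,0]],[1,[0.6,0,0.02],[0,0,0]],[1,[0.7,0,0.02],[0,0,0]],[1,[0.8,0,0.02],[0,0,0]],[1,[0.88,0,0.02],[0,0,0]],[1,[0.88,0,0.02],[0,0,0]]]'; python3 -m inch '[[1,[-0.2,0,0],[0,0,0]],[1,[-0.5,0,0],[0,0,0]],[1,[-0.8,0,-0.2],[0,0,0]],[1,[-0.9,0,-0.6],[0,0,0]],[1,[-0.9,0,-0.8],[0,0,0]],[1,[-0.9,0,-0.8],[0,0,0]]]';python3 -c "
from h import *
to(m(-.012,.155,.114),-94.1)
p,d=snapshot('wrist'); cv2.imwrite('pics/w27.png',p);np.savez('pics/w27c',*cam('wrist'));np.save('pics/w27.npy',d)
p,d=snapshot('scene'); cv2.imwrite('pics/s27.png',p); zoom(p,150,360,120,300,3.5,'s27z')
"
```

```text
t: 32.95
tcp_pos: [0.6959, 0.0614, 0.1144]
tool_rot: [0.999, -0.036, 0.001, 0.0]
force: [-0.1, 0.5, -0.4]
finger_gap: -0.001
t: 33.55
tcp_pos: [0.6065, 0.0682, 0.1983]
tool_rot: [0.999, -0.036, 0.004, 0.0]
force: [-0.4, 1.1, -0.3]
finger_gap: -0.003
t 33.55 pos [0.6065 0.0682 0.1983] shift [0.97  0.01  0.851] turn [-0.     -0.0012  0.    ] F [-0.4  1.1 -0.3] gap -0.003
```

View pics/w27.png

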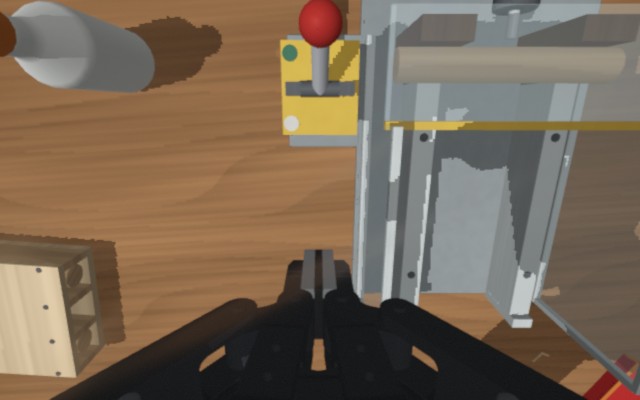

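View pics/s27z.png

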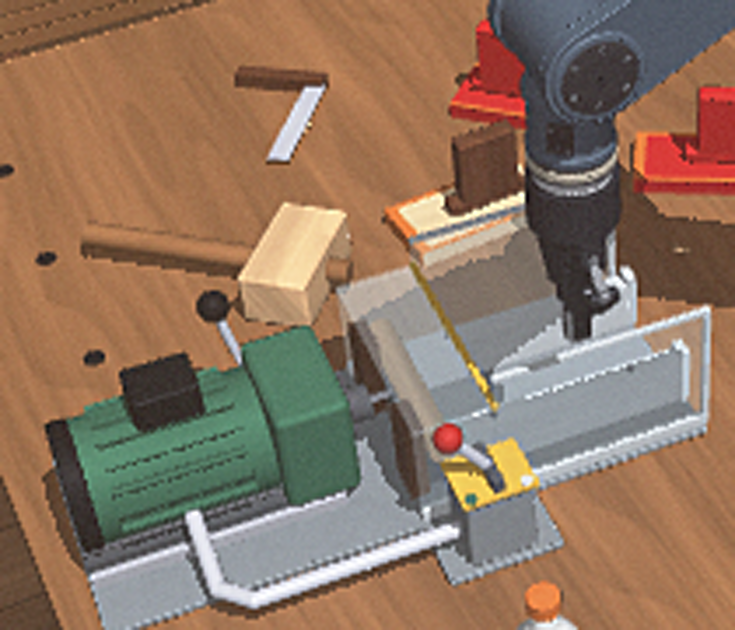

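```bash
python3 -c "
from h import *
z=np.load('pics/w27c.npz'); c=[z['arr_%d'%i] for i in range(3)]
q=np.r_[ray(c,[(320,22)],.1495),ray(c,[(397,64),(626,64)],.069)]; d=q-NEST; print(d@MX,d@MYv)
s=sense(); print(s['t'],np.abs(s['qd']).max(),s['force'])
sign_off()
"
```

```text
[ 0.0095182  -0.00442024 -0.00451135] [ 0.15453257  0.09041228 -0.09887581]
33.65 0.03400442622445286 [-0.82529847 -0.53407394 -0.32260013]
the job is handed in; nothing more can be done
```

I handed in the job at t = 33.65 s of the 72 s allowed. The simulation reports no verdict.

**What I did**
1. Drew the blank out of the rack's middle hole by its end and put it down on the bench.
2. Took it again by its middle and laid it square across the rails, about 139 mm before the nest.
3. Rolled it at about 40 mm/s, then 30 mm/s, with the push block until it dropped into the nest.
4. Stood the push block back near where it started.
5. Flipped the isolator lever over to on with the shut fingers.

**Last checks**
- **Blank:** with the push block clear of the track, the top camera put its centre about 2 mm short of the nest, 2 mm across and within 0.1° of square. Its outline matched a seated blank. The last wrist picture, taken as the arm was just settling, read about 4.5 mm short. That is at the edge of the ±4 mm tolerance. I trusted the top view, because a blank that has dropped in can move only about 1 mm in the nest.
- **Push block:** a wrist picture after I let go showed it flat, with the top of its sole at 16–17 mm, and the fingers clear.
- **Isolator:** the red ball was seen on the far side, about 9.5 mm past the nest line. Fully on should be about 14 mm, but this view also reads about 3–4 mm short on other points, so I took it as on its stop.
- **Offcuts, mallet and glue bottle:** they looked undisturbed in the pictures, and I did not measure them. None of my moves went near them.

**What failed or disagreed**
- **First grasp:** it closed on nothing, just above the blank. Two cameras showed the real fingertips about 24 mm short of the reported TCP along the tool. I allowed for this from then on.
- **Forces on the blank:** I never measured the push block's force on the blank directly. The wrist force stayed within about 1 N of the block's weight in the readings at the end of each push.

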